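# Stack the washed rack feet to dry and set the drying air

## Robot

A 6-joint arm with a two-finger parallel gripper is mounted at the origin on the work surface. World frame = base frame: x ahead of the robot, y to its left, z up, the work surface at z = 0. Lengths are in m, angles in rad, forces in N, time in s.
With the tool pointing down it reaches from about 0.375 to 0.9 m from the base axis. Payload 3.1 kg.
Tool frame: the origin (TCP) lies midway between the tips of the shut fingers; the grasp point (between the pads) lies 19 mm behind it (manip.grasp_offset is the distance from the TCP to the grasp point, in m); z points along the fingers, y is the line along which they close (so a half turn about z gives the same grasp; the last joint's range is limited). The gripper opens to 85 mm and grips with 20 to 120 N. Pads are 22 mm wide; open, the fingers measure 114 mm over their backs; the gripper's body (76 mm by 85 mm) begins 54 mm behind the grasp point. The pads swing forward as they close: fully open they stand 13 mm farther back than shut.
Start: joints at [1.024, 0.527, 1.433, -0, 1.181, -0.178], TCP at [0.225, 0.583, 0.231] pointing down, gripper open.
Joint ranges: [-3.08, 3.08], [-0.75, 2.2], [0.22, 2.44], [-1.43, 4.57], [0, 2.65], [-2.85, 2.85]. Speed limits (rad/s): [2.79, 2.79, 3.14, 3.14, 3.14, 3.14].

## Interface

Orientations are given as a unit quaternion [x, y, z, w].
In Python, from station import sensors, cams, order, manip gives the robot as it stands.
- The arm moves only by the tool move_arm, never from a script. Its argument "targets" is a list of rows, each an object of numbers: "dx", "dy", "dz": the shift along the world's x, y, z normalised to -1 to 1, where 1 is 25 mm; "rx", "ry", "rz": the turn, a rotation vector about the world's x, y, z normalised to -1 to 1, where 1 is 30 degrees. A call has exactly 10 rows; each row shifts and turns the commanded pose from where the row before left it; what a row does not reach is not made up. A row lasts 1/8 s, in which the tool goes at most 62.5 mm and 10.7 degrees, less where a joint would pass 70% of its speed; a pose out of reach is approached as far as the arm can. A call with a number of a shift or a turn outside -1 to 1 is refused whole. A call with a gripper value outside its range is refused whole. "claw" is the opening in per cent of the stroke, from 0 (shut) to 100 (fully open), set as the call begins (left out, the last holds). The fingers move at their own pace and stop on an object; "newtons" is the grip in N (left out, the last holds). Time passes only in rows, so rows that do not move let the fingers close, or fill a call up. It gives the time, the measured TCP pose, the force, the opening and the grip force at its end, in the units of the state.
- sensors.sense(): the state, without advancing time (a new reading comes with each control period).
- cams.snapshot(name): name is "side" or "top"; returns the picture (384x512x3 uint8, red, green, blue); there is no depth.
- cams.camera_model(name): a dict with "fx", "fy", "cx", "cy" (pixels), "distortion" ([k1, k2, p1, p2, k3] as OpenCV has them; the pictures are not rectified), "extrinsics" (4x4, takes a point from world to camera coordinates). Camera axes: x right, y down, z forward; pixel columns grow to the right and rows downward; lengths in m; the calibration is good to about 2 mm. A picture is of the moment at which its call begins. camera_model takes no time and is no camera call.
- order.sign_off(): hands the job in; it is judged then, once.
The state is a dict: "t": time; "q": joint angles; "qd": joint speeds; "tau": joint torques, N m; "tcp_pos": TCP position; "tool_rot": TCP orientation; "force": force on the tool from outside, world axes, zero at the start; "ft_torque": the same for the moment, N m; "finger_gap": opening from 0.0 (shut) to 1.0 (fully open); "gripper_force": force on a finger pad.
Only numpy, scipy, OpenCV 4.12 (cv2) and the standard library are available. Lean on these libraries where they do the work, as an engineer would, in place of code of your own. Each camera call takes 0.05 s, during which the arm holds its last target. There are 200 camera calls.

## Task

Shut the bench air valve fully, then pile all the washed L-shaped rack feet on the drying block, studs up and lying flat, square with the block and centred on it: the bottom one with its stud corner towards the block's drain hole, and each next one turned half round from the one below, so the pile stays balanced. When the pile is complete, open the valve half way, to its middle mark (45 degrees). Leave the other things on the bench alone.

Things in the scene. Friction and masses are not known exactly. Their poses are not given: they have to be found in the camera images.
- foot0_c (a point): Steel L-shaped rack foot, 0.18-0.29 kg; 4 to 6 are present. Legs 90 mm long outside, 36 wide, 16 thick; a stud (20 mm across) stands 14 mm up over the outer corner at x = y = -27 mm. Point: centre of the 90 x 90 outline (in the notch's air), 8 mm above the underside. One leg runs along x (centre line y = -27), one along y (centre line x = -27); notch towards +x, +y. z up.
- foot1_c (a point): Steel L-shaped rack foot, 0.18-0.29 kg; 4 to 6 are present. Legs 90 mm long outside, 36 wide, 16 thick; a stud (20 mm across) stands 14 mm up over the outer corner at x = y = -27 mm. Point: centre of the 90 x 90 outline (in the notch's air), 8 mm above the underside. One leg runs along x (centre line y = -27), one along y (centre line x = -27); notch towards +x, +y. z up.
- foot2_c (a point): Steel L-shaped rack foot, 0.18-0.29 kg; 4 to 6 are present. Legs 90 mm long outside, 36 wide, 16 thick; a stud (20 mm across) stands 14 mm up over the outer corner at x = y = -27 mm. Point: centre of the 90 x 90 outline (in the notch's air), 8 mm above the underside. One leg runs along x (centre line y = -27), one along y (centre line x = -27); notch towards +x, +y. z up.
- foot3_c (a point): Steel L-shaped rack foot, 0.18-0.29 kg; 4 to 6 are present. Legs 90 mm long outside, 36 wide, 16 thick; a stud (20 mm across) stands 14 mm up over the outer corner at x = y = -27 mm. Point: centre of the 90 x 90 outline (in the notch's air), 8 mm above the underside. One leg runs along x (centre line y = -27), one along y (centre line x = -27); notch towards +x, +y. z up.
- foot4_c (a point): Steel L-shaped rack foot, 0.18-0.29 kg; 4 to 6 are present. Legs 90 mm long outside, 36 wide, 16 thick; a stud (20 mm across) stands 14 mm up over the outer corner at x = y = -27 mm. Point: centre of the 90 x 90 outline (in the notch's air), 8 mm above the underside. One leg runs along x (centre line y = -27), one along y (centre line x = -27); notch towards +x, +y. z up.
- foot5_c (a point): Steel L-shaped rack foot, 0.18-0.29 kg; 4 to 6 are present. Legs 90 mm long outside, 36 wide, 16 thick; a stud (20 mm across) stands 14 mm up over the outer corner at x = y = -27 mm. Point: centre of the 90 x 90 outline (in the notch's air), 8 mm above the underside. One leg runs along x (centre line y = -27), one along y (centre line x = -27); notch towards +x, +y. z up.
- pad_top (a point): Drying block, fixed: aluminium, 150 x 150 mm, 30 mm high, with a round black drain hole (20 mm) at one corner of its top. This point is the centre of its flat top; x and y run along its edges, z up.
- pad_hole (a point): The centre of the block's round drain hole, at x = -60, y = -60 mm from the middle of the block's top (flush; it marks the corner over which the first foot's stud corner goes).
- valve_axis (a point): The turning axis of the ball valve at the lever's half height (106 mm above the bench). The valve is a fixed bench air outlet: brass pipe body along its y axis and, below the lever, a white disc (92 mm across) with three black marks at 0, 45 and 90 degrees. z up. Its x axis is the direction of the shut mark.
- valve_lever (a joint): Angle of the grey valve lever, rad: 0 shut (along the valve's x axis, across the pipe), 1.57 fully open (along its y axis); opens anticlockwise seen from above. A level bar reaching 105 mm from the axis, 16 mm wide, 22 high (95 to 117 mm above the bench), nothing under it beyond 55 mm from the axis. Stiff (0.12 N m), stays where left, hard stops at both ends.
- tube_rack: White rack of capped sample tubes, 75 x 200 mm, 86 mm high; a bystander, to be left alone. Origin at the centre of its underside, z up.
- tub: White jar, 64 mm across, 85 mm high; a bystander, to be left alone. Origin at the centre of its underside, z up.
- beaker: Clear plastic beaker, 84 mm across, 110 mm high; a bystander, to be left alone. Origin at the centre of its underside, z up.
- slide_box: Cardboard slide box, 80 x 120 x 35 mm; a bystander, to be left alone. Origin at the centre of its underside, z up.
- reagent: Amber bottle, 60 mm across, 130 mm high; a bystander, to be left alone. Origin at the centre of its underside, z up.
There are look-alikes about, which are no part of the job. Of the things that look like the part that bears pad_top, the smaller one is meant.

How it is judged:
By the outcome, as a careful person would: the job done as asked, in the order asked, and still so for the second after the job is handed in, with the robot touching nothing.
Of foot0, foot1, foot2, foot3, foot4, foot5 only 4 to 6 are there at a start; the rules pass over those that are not, and their reading is None.
At some moment in a run one of foot0, foot1, foot2, foot3, foot4, foot5 may be knocked a few centimetres aside while the robot is not near it.
Once in a run the grip may slacken for a moment while it holds something.
It also fails if it takes over 210 s, if anything falls off the work surface, if the arm or the gripper's body presses on something with over 40 N, if the wrist force passes 120 N, or if a joint passes its speed limit or range.

## Working session

There is one attempt and no reset: what is moved stays moved. The work goes in short steps, Python scripts to look and compute and a tool call to move; the robot and the scene stay as the last step left them, time stands still between calls to the robot, and variables do not carry over. Pictures are saved under pics/ and viewed, at most 14 in all, crops included, and the job is handed in when it is done.

Besides the shell and the picture viewer there is one more tool, called after "Emit:" as name([rows], argument=value, ...), one row to a line, values as JSON. move_arm: Moves the arm, as the interface text tells. Scaled input: -1 to 1 covers 25 mm each way for a shift and 30 degrees each way for a turn. Its arguments: {"type":"object","properties":{"targets":{"type":"array"},"claw":{"type":"number"},"newtons":{"type":"number"}},"required":["targets"]}

```bash
ls; mkdir -p pics; python3 - <<'E'
from station import sensors,cams,order,manip
import cv2
s=sensors.sense();print(s['t'],s['tcp_pos'],s['tool_rot'],s['finger_gap'],manip.grasp_offset)
for n in('top','side'):
    im=cams.snapshot(n);cv2.imwrite(f'pics/{n}0.png',cv2.resize(im[:,:,::-1],(800,600),interpolation=cv2.INTER_CUBIC))
    cv2.imwrite(f'pics/raw_{n}0.png',im[:,:,::-1])
    print(cams.camera_model(n))
E
```

```text
pics
0.0 [0.2248974  0.58237327 0.23033922] [ 1.83363910e-01  9.83044515e-01 -1.00138008e-03 -3.94566046e-04] 0.9963303089103384 0.0187
{'fx': 417.8702268300265, 'fy': 417.8702268300265, 'cx': 256.8937246717035, 'cy': 187.5313047824061, 'distortion': array([-0.09191669,  0.        ,  0.        ,  0.        ,  0.        ]), 'extrinsics': array([[ 0.00891264, -0.99984673,  0.01506921, -0.01419388],
       [-0.99806028, -0.00982323, -0.06147498,  0.48794107],
       [ 0.06161359, -0.01449207, -0.99799486,  1.12941438],
       [ 0.        ,  0.        ,  0.        ,  1.        ]])}
{'fx': 443.7229764669598, 'fy': 443.7229764669598, 'cx': 254.17430109593707, 'cy': 185.1914904740698, 'distortion': array([-0.08111522,  0.        ,  0.        ,  0.        ,  0.        ]), 'extrinsics': array([[ 0.97291065, -0.23101178, -0.0088563 , -0.47698806],
       [-0.17250199, -0.69992527, -0.69307119,  0.11504075],
       [ 0.15390886,  0.67582407, -0.72081474,  1.36163318],
       [ 0.        ,  0.        ,  0.        ,  1.        ]])}
```

View pics/top0.png

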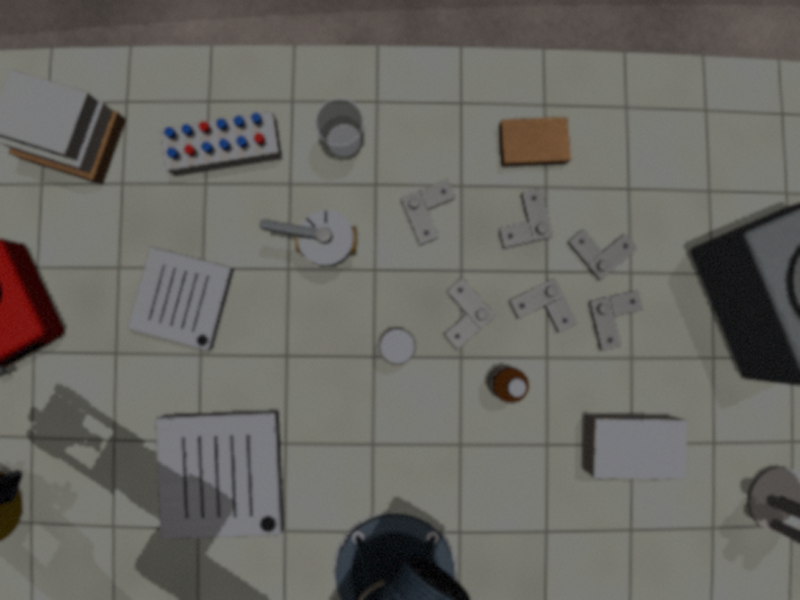

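View pics/side0.png

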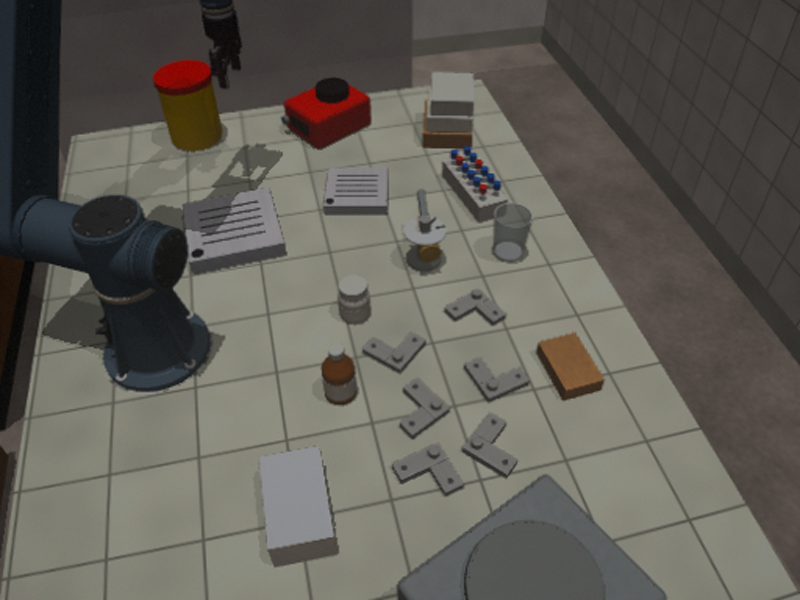

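The top view shows six feet at (427,212), (527,220), (600,252), (467,313), (545,303) and (612,320). The valve is at (326,237) with its lever pointing left. The smaller block is at (180,300) with its hole at (202,341). I'll look closer at both areas.

```bash
python3 - <<'E'
import cv2
im=cv2.imread('pics/raw_top0.png')
def crop(n,x0,y0,x1,y1,s):
    c=cv2.resize(im[y0:y1,x0:x1],None,fx=s,fy=s,interpolation=cv2.INTER_CUBIC)
    c=cv2.convertScaleAbs(c,alpha=1.5)
    cv2.imwrite(f'pics/{n}.png',c);print(c.shape)
crop('feet',250,112,415,232,4.8)
crop('left',78,58,240,230,3.4)
E
```

```text
(576, 792, 3)
(585, 551, 3)
```

View pics/feet.png

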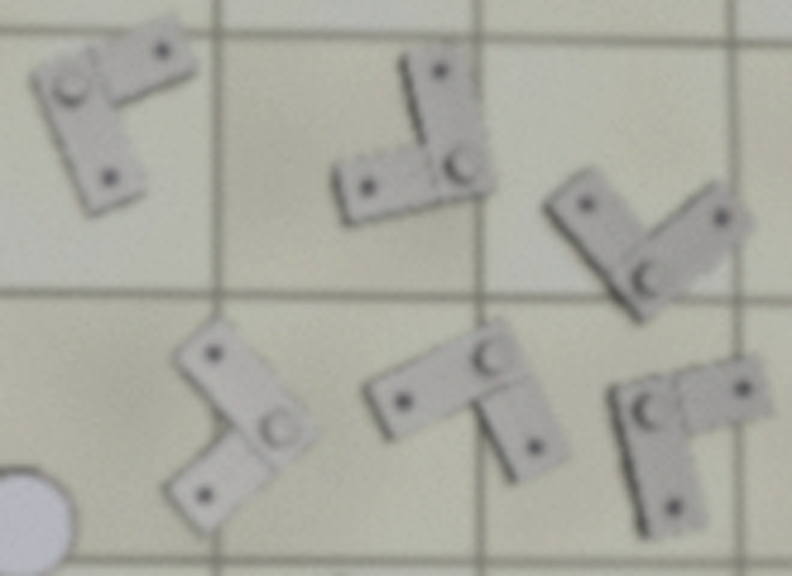

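View pics/left.png

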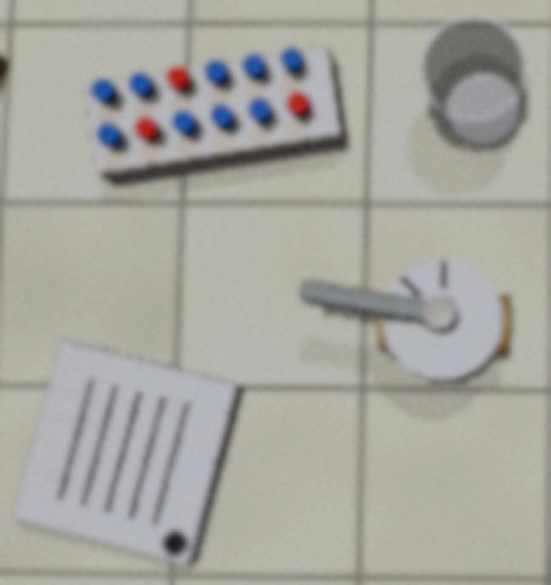

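```bash
cat > h.py <<'E'
import numpy as np,cv2
from scipy.optimize import least_squares
from station import cams,sensors
def mdl(n):
    m=cams.camera_model(n);K=np.array([[m['fx'],0,m['cx']],[0,m['fy'],m['cy']],[0,0,1.]])
    return K,m['distortion'],np.array(m['extrinsics'])
def w(uv,z,n='top'):
    K,d,T=mdl(n);p=cv2.undistortPoints(np.array([[uv]],float),K,d)[0,0]
    R,t=T[:3,:3],T[:3,3];c=-R.T@t;r=R.T@np.array([p[0],p[1],1]);return (c+r*(z-c[2])/r[2])[:2]
def fr(c,s,o):  # crop px->raw px
    return [(c[0]+.5)/s-.5+o[0],(c[1]+.5)/s-.5+o[1]]
def footpts(p,h=.03):
    R=np.array([[np.cos(p[2]),-np.sin(p[2])],[np.sin(p[2]),np.cos(p[2])]])
    return p[:2]+np.array([[-.027,-.027],[h,-.027],[-.027,h]])@R.T
def fitfeet(obs,zb=0.):
    # obs: list of 3 raw px (stud, hole, hole)
    W=[]
    for o in obs:
        s=w(o[0],zb+.030);a=w(o[1],zb+.016);b=w(o[2],zb+.016)
        if np.cross(a-s,b-s)<0:a,b=b,a
        W.append([s,a,b])
    out=[]
    for q in W:
        s,a,b=q
        best=min((least_squares(lambda p:(footpts(p[:3],p[3])-np.array(q)).ravel(),[*s,y,.03]) for y in(0,1.5,3,-1.5)),key=lambda r:r.cost)
        out.append((best.x,np.sqrt(2*best.cost/6)))
    return out
E
python3 - <<'E'
from h import *
F=dict(A=[(71,86),(162,50),(109,178)],B=[(463,166),(440,70),(367,186)],C=[(650,278),(586,204),(721,217)],D=[(279,430),(213,353),(204,494)],E=[(494,356),(403,400),(535,446)],F=[(655,411),(742,388),(673,507)])
for k,(p,e) in zip(F,fitfeet([[fr(c,4.8,(250,112)) for c in v] for v in F.values()])):
    print(k,np.round(p[:2],4),round(np.degrees(p[2])%360,1),'h',p[3].round(4),'err',round(e*1e3,1),'r',np.hypot(*p[:2]).round(3))
L=lambda c,z:w(fr(c,3.4,(78,58)),z)
P=np.array([L(c,.03) for c in[(62,342),(240,385),(190,562),(17,517)]]);h=L((175,543),.03)
print('pad',P.round(4),P.mean(0).round(4),'edges',np.linalg.norm(np.roll(P,-1,0)-P,axis=1).round(4),'hole',h.round(4))
print('edge ang',[round(np.degrees(np.arctan2(*(P[(i+1)%4]-P[i])[::-1])),1) for i in range(4)],'hole-ctr',(h-P.mean(0)).round(4))
hub=L((437,313),.12);tip=L((303,291),.117)
print('hub',hub,'tip',tip,np.linalg.norm(tip-hub),np.degrees(np.arctan2(*(tip-hub)[::-1])))
for z in(.07,.08,.09):
    c=L((443,320),z);e=L((385,320),z);print(z,c,np.linalg.norm(e-c),[round(np.degrees(np.arctan2(*(L(m,z)-c)[::-1])),1) for m in[(444,262),(404,279)]])
print('beaker',L((484,108),0.003),L((474,70),.11),'tub',w((397/1.5625,346/1.5625),.085),'bottle',w((517/1.5625,387/1.5625),.13))
E
```

```text
A [0.661 0.007] 23.8 h -0.084 err 0.6 r 0.661
B [ 0.6255 -0.2226] 11.5 h 0.0299 err 1.1 r 0.664
C [ 0.5027 -0.3592] 129.0 h -0.0843 err 1.2 r 0.618
D [ 0.4548 -0.1101] 41.0 h 0.0294 err 0.7 r 0.468
E [ 0.4585 -0.2591] 116.9 h 0.0297 err 0.5 r 0.527
F [ 0.4448 -0.3965] 194.3 h 0.0302 err 0.4 r 0.596
pad [[0.5632 0.4323]
 [0.5295 0.2862]
 [0.388  0.323 ]
 [0.422  0.4646]] [0.4757 0.3765] edges [0.1499 0.1462 0.1456 0.1448] hole [0.4029 0.3354]
edge ang [np.float64(-103.0), np.float64(165.4), np.float64(76.5), np.float64(-12.9)] hole-ctr [-0.0727 -0.0411]
hub [0.5751488 0.1196606] tip [0.59120446 0.21967402] 0.1012939705034264 80.87983014167838
0.07 [0.57734295 0.12036163] 0.044801583490928984 [np.float64(0.1), np.float64(44.1)]
0.08 [0.57587325 0.1193188 ] 0.04438956179152041 [np.float64(0.1), np.float64(44.1)]
0.09 [0.57440355 0.11827598] 0.04397754009211184 [np.float64(0.1), np.float64(44.1)]
beaker [0.76514393 0.09678486] [0.76234739 0.09655676] tub [ 0.39670325 -0.00217477] bottle [ 0.33450229 -0.19130055]
```

```bash
sed -i 's/def fitfeet.*/def fitfeet(obs,zb=0.):  # fixed h/; s/(footpts(p\[:3\],p\[3\])-np/(footpts(p[:3],.0298)-np/; s/\[\*s,y,.03\]/[*s,y]/' h.py
python3 - <<'E'
from h import *
F=dict(A=[(71,86),(162,50),(109,178)],C=[(650,278),(586,204),(721,217)],E=[(494,356),(403,400),(535,446)])
for k,(p,e) in zip(F,fitfeet([[fr(c,4.8,(250,112)) for c in v] for v in F.values()])):
    print(k,np.round(p[:2],4),round(np.degrees(p[2])%360,1),'err',round(e*1e3,1))
L=lambda c,z:w(fr(c,3.4,(78,58)),z)
P=np.array([L(c,.03) for c in[(62,342),(240,385),(190,562),(17,517),(175,543)]])
loc=np.array([[.075,.075],[.075,-.075],[-.075,-.075],[-.075,.075],[-.06,-.06]])
def f(p):
    c,s=np.cos(p[2]),np.sin(p[2]);return (p[:2]+p[3]*loc@np.array([[c,s],[-s,c]])-P).ravel()
r=least_squares(f,[.47,.37,-.2,1]);print(r.x,np.degrees(r.x[2]),f(r.x).round(4))
# image-code check: segment block top
im=cv2.imread('pics/raw_top0.png');g=im[150:230,78:155]
lab=cv2.cvtColor(g,cv2.COLOR_BGR2LAB).astype(int);print(lab[25,28],lab[5,5],lab[40,70])
E
```

```text
A [ 0.6334 -0.0643] 203.8 err 0.6
C [ 0.5789 -0.3671] 309.0 err 1.2
E [ 0.4585 -0.2591] 116.9 err 0.5
[ 0.47532199  0.37692617 -0.23902408  0.97832733] -13.695071230799078 [ 0.0008 -0.0015 -0.0003  0.002  -0.0014  0.     -0.0006  0.001   0.0014
 -0.0016]
[128 129 127] [123 127 133] [125 126 132]
```

Emit:
move_arm([
  {"dx":0.75,"dy":-0.75,"rz":-0.26},
  {"dx":0.75,"dy":-0.75,"rz":-0.26},
  {"dx":0.75,"dy":-0.75,"rz":-0.26},
  {"dx":0.75,"dy":-0.75,"rz":-0.26},
  {"dx":0.75,"dy":-0.75,"rz":-0.26},
  {"dx":0.75,"dy":-0.75,"rz":-0.26},
  {"dx":0.75,"dy":-0.75,"rz":-0.26},
  {"dx":0.75,"dy":-0.75,"rz":-0.26},
  {"dx":0.75,"dy":-0.75,"rz":-0.26},
  {"dx":0.75,"dy":-0.75,"rz":-0.26},
], claw=47, newtons=40)

```text
schema error: expected keys dx, dy, dz, rx, ry, rz
```

Emit:
move_arm([
  {"dx":0.7,"dy":-0.79},
  {"dx":0.7,"dy":-0.79},
  {"dx":0.7,"dy":-0.79},
  {"dx":0.7,"dy":-0.79},
  {"dx":0.7,"dy":-0.79},
  {"dx":0.7,"dy":-0.79},
  {"dx":0.7,"dy":-0.79},
  {"dx":0.7,"dy":-0.79},
  {"dx":0.7,"dy":-0.79},
  {"dx":0.7,"dy":-0.79},
])

```text
schema error: expected keys dx, dy, dz, rx, ry, rz
```

Emit:
move_arm([
  {"dx":0.75,"dy":-0.75,"dz":0,"rx":0,"ry":0,"rz":-0.26},
  {"dx":0.75,"dy":-0.75,"dz":0,"rx":0,"ry":0,"rz":-0.26},
  {"dx":0.75,"dy":-0.75,"dz":0,"rx":0,"ry":0,"rz":-0.26},
  {"dx":0.75,"dy":-0.75,"dz":0,"rx":0,"ry":0,"rz":-0.26},
  {"dx":0.75,"dy":-0.75,"dz":0,"rx":0,"ry":0,"rz":-0.26},
  {"dx":0.75,"dy":-0.75,"dz":0,"rx":0,"ry":0,"rz":-0.26},
  {"dx":0.75,"dy":-0.75,"dz":0,"rx":0,"ry":0,"rz":-0.26},
  {"dx":0.75,"dy":-0.75,"dz":0,"rx":0,"ry":0,"rz":-0.26},
  {"dx":0.75,"dy":-0.75,"dz":0,"rx":0,"ry":0,"rz":-0.26},
  {"dx":0.75,"dy":-0.75,"dz":0,"rx":0,"ry":0,"rz":-0.26},
], claw=47, newtons=40)

```text
t: 1.35
tcp_pos: [0.4131, 0.3946, 0.2309]
tool_rot: [0.763, 0.647, -0.0, -0.0]
force: [-0.3, 0.3, -0.5]
finger_gap: 0.468
gripper_force: 0.0
```

Emit:
move_arm([
  {"dx":0.7,"dy":-0.79,"dz":0,"rx":0,"ry":0,"rz":0},
  {"dx":0.7,"dy":-0.79,"dz":0,"rx":0,"ry":0,"rz":0},
  {"dx":0.7,"dy":-0.79,"dz":0,"rx":0,"ry":0,"rz":0},
  {"dx":0.7,"dy":-0.79,"dz":0,"rx":0,"ry":0,"rz":0},
  {"dx":0.7,"dy":-0.79,"dz":0,"rx":0,"ry":0,"rz":0},
  {"dx":0.7,"dy":-0.79,"dz":0,"rx":0,"ry":0,"rz":0},
  {"dx":0.7,"dy":-0.79,"dz":0,"rx":0,"ry":0,"rz":0},
  {"dx":0.7,"dy":-0.79,"dz":0,"rx":0,"ry":0,"rz":0},
  {"dx":0.7,"dy":-0.79,"dz":0,"rx":0,"ry":0,"rz":0},
  {"dx":0.7,"dy":-0.79,"dz":0,"rx":0,"ry":0,"rz":0},
])

```text
t: 2.6
tcp_pos: [0.5881, 0.1972, 0.2309]
tool_rot: [0.761, 0.649, -0.0, -0.0]
force: [0.6, -0.7, 0.8]
finger_gap: 0.465
gripper_force: 0.0
```

Emit:
move_arm([
  {"dx":0,"dy":0,"dz":-0.53,"rx":0,"ry":0,"rz":0},
  {"dx":0,"dy":0,"dz":-0.53,"rx":0,"ry":0,"rz":0},
  {"dx":0,"dy":0,"dz":-0.53,"rx":0,"ry":0,"rz":0},
  {"dx":0,"dy":0,"dz":-0.53,"rx":0,"ry":0,"rz":0},
  {"dx":0,"dy":0,"dz":-0.53,"rx":0,"ry":0,"rz":0},
  {"dx":0,"dy":0,"dz":-0.53,"rx":0,"ry":0,"rz":0},
  {"dx":0,"dy":0,"dz":-0.53,"rx":0,"ry":0,"rz":0},
  {"dx":0,"dy":0,"dz":-0.53,"rx":0,"ry":0,"rz":0},
  {"dx":0,"dy":0,"dz":-0.53,"rx":0,"ry":0,"rz":0},
  {"dx":0,"dy":0,"dz":-0.53,"rx":0,"ry":0,"rz":0},
])

```text
t: 3.85
tcp_pos: [0.5878, 0.1979, 0.0979]
tool_rot: [0.761, 0.649, 0.0, 0.0]
force: [-0.7, 0.1, 0.4]
finger_gap: 0.469
gripper_force: 0.0
```

Emit:
move_arm([
  {"dx":0.44,"dy":-0.1,"dz":0,"rx":0,"ry":0,"rz":-0.27},
  {"dx":0.42,"dy":-0.16,"dz":0,"rx":0,"ry":0,"rz":-0.27},
  {"dx":0.39,"dy":-0.22,"dz":0,"rx":0,"ry":0,"rz":-0.27},
  {"dx":0.36,"dy":-0.28,"dz":0,"rx":0,"ry":0,"rz":-0.27},
  {"dx":0.32,"dy":-0.32,"dz":0,"rx":0,"ry":0,"rz":-0.27},
  {"dx":0.27,"dy":-0.36,"dz":0,"rx":0,"ry":0,"rz":-0.27},
  {"dx":0.21,"dy":-0.39,"dz":0,"rx":0,"ry":0,"rz":-0.27},
  {"dx":0.16,"dy":-0.43,"dz":0,"rx":0,"ry":0,"rz":-0.27},
  {"dx":0.1,"dy":-0.44,"dz":0,"rx":0,"ry":0,"rz":-0.27},
  {"dx":0.03,"dy":-0.45,"dz":0,"rx":0,"ry":0,"rz":-0.27},
])

```text
t: 5.1
tcp_pos: [0.655, 0.1195, 0.0979]
tool_rot: [1.0, -0.004, -0.0, -0.001]
force: [-0.0, 2.5, -0.9]
finger_gap: 0.473
gripper_force: 0.8
```

Emit:
move_arm([
  {"dx":0,"dy":-0.08,"dz":0,"rx":0,"ry":0,"rz":0},
  {"dx":0,"dy":-0.08,"dz":0,"rx":0,"ry":0,"rz":0},
  {"dx":0,"dy":-0.08,"dz":0,"rx":0,"ry":0,"rz":0},
  {"dx":0,"dy":-0.08,"dz":0,"rx":0,"ry":0,"rz":0},
  {"dx":0,"dy":-0.04,"dz":0,"rx":0,"ry":0,"rz":0},
  {"dx":0,"dy":-0.04,"dz":0,"rx":0,"ry":0,"rz":0},
  {"dx":0,"dy":0,"dz":0,"rx":0,"ry":0,"rz":0},
  {"dx":0,"dy":0,"dz":0,"rx":0,"ry":0,"rz":0},
  {"dx":0,"dy":0,"dz":0,"rx":0,"ry":0,"rz":0},
  {"dx":0,"dy":0,"dz":0,"rx":0,"ry":0,"rz":0},
])

```text
t: 6.35
tcp_pos: [0.6551, 0.1091, 0.0988]
tool_rot: [1.0, -0.001, -0.0, 0.0]
force: [0.5, 1.0, 1.1]
finger_gap: 0.473
gripper_force: 0.3
```

Emit:
move_arm([
  {"dx":0,"dy":-0.04,"dz":0,"rx":0,"ry":0,"rz":0},
  {"dx":0,"dy":-0.04,"dz":0,"rx":0,"ry":0,"rz":0},
  {"dx":0,"dy":-0.04,"dz":0,"rx":0,"ry":0,"rz":0},
  {"dx":0,"dy":0,"dz":0,"rx":0,"ry":0,"rz":0},
  {"dx":0,"dy":0,"dz":0,"rx":0,"ry":0,"rz":0},
  {"dx":0,"dy":0,"dz":0,"rx":0,"ry":0,"rz":0},
  {"dx":0,"dy":0,"dz":0,"rx":0,"ry":0,"rz":0},
  {"dx":0,"dy":0,"dz":0,"rx":0,"ry":0,"rz":0},
  {"dx":0,"dy":0,"dz":0,"rx":0,"ry":0,"rz":0},
  {"dx":0,"dy":0,"dz":0,"rx":0,"ry":0,"rz":0},
])

```text
t: 7.6
tcp_pos: [0.6552, 0.1078, 0.0988]
tool_rot: [1.0, -0.001, 0.0, -0.001]
force: [1.0, 5.2, 0.1]
finger_gap: 0.473
gripper_force: 2.8
```

Emit:
move_arm([
  {"dx":0,"dy":-0.03,"dz":0,"rx":0,"ry":0,"rz":0},
  {"dx":0,"dy":-0.03,"dz":0,"rx":0,"ry":0,"rz":0},
  {"dx":0,"dy":-0.02,"dz":0,"rx":0,"ry":0,"rz":0},
  {"dx":0,"dy":0,"dz":0,"rx":0,"ry":0,"rz":0},
  {"dx":0,"dy":0,"dz":0,"rx":0,"ry":0,"rz":0},
  {"dx":0,"dy":0,"dz":0,"rx":0,"ry":0,"rz":0},
  {"dx":0,"dy":0,"dz":0,"rx":0,"ry":0,"rz":0},
  {"dx":0,"dy":0,"dz":0,"rx":0,"ry":0,"rz":0},
  {"dx":0,"dy":0,"dz":0,"rx":0,"ry":0,"rz":0},
  {"dx":0,"dy":0,"dz":0,"rx":0,"ry":0,"rz":0},
])

```text
t: 8.85
tcp_pos: [0.6552, 0.1076, 0.0988]
tool_rot: [1.0, -0.002, 0.0, -0.003]
force: [1.2, 10.0, -0.3]
finger_gap: 0.469
gripper_force: 5.1
```

```bash
cat > plan.py <<'E'
import numpy as np,cv2,sys
F=dict(A=(.6334,-.0643,203.8),B=(.6255,-.2226,11.5),C=(.5789,-.3671,309.),D=(.4548,-.1101,41.),E=(.4585,-.2591,116.9),F=(.4448,-.3965,194.3))
PAD=(.4755,.3765,-13.7)
R=lambda a:np.array([[np.cos(a),-np.sin(a)],[np.sin(a),np.cos(a)]])
Lp=np.array([[-45,-45],[45,-45],[45,-9],[-9,-9],[-9,45],[-45,45]])/1e3
def poly(f):return (np.array(f[:2])+Lp@R(np.radians(f[2])).T).astype(np.float32)
def plan(f,tgt,others,G=8e-3):
    out=[]
    for leg,g,a in(('X',(G,-.027),90),('Y',(-.027,G),0)):
        pg=np.array(f[:2])+R(np.radians(f[2]))@g;pp=np.array(tgt[:2])+R(np.radians(tgt[2]))@g
        for k in range(-4,5):
            for m in range(-2,3):
                s=f[2]+a+180*k;e=s+tgt[2]-f[2]+360*m
                q1,q2=[np.degrees(np.arctan2(p[1],p[0])) for p in(pg,pp)]
                if abs(s-q1)>158 or abs(e-q2)>158:continue
                u=np.array([np.cos(np.radians(s)),np.sin(np.radians(s))]);v=np.array([-u[1],u[0]])
                pts=[pg+u*x+v*y for x in(-.05,-.04,-.03,.03,.04,.05) for y in(-.012,0,.012)]
                clr=min(-cv2.pointPolygonTest(poly(o),[float(c) for c in p],True) for o in others for p in pts) if others else 1
                out.append((abs(e-s),leg,pg.round(4),round(s,1),pp.round(4),round(e,1),round(clr,3)))
    return sorted(out,key=lambda o:o[0])
if __name__=='__main__':
    names=sys.argv[1]
    for i,n in enumerate(names):
        t=(PAD[0],PAD[1],PAD[2]+180*(i%2))
        print(n)
        for o in plan(F[n],t,[F[m] for m in names[i+1:]])[:5]:print('  ',o)
E
python3 plan.py ABDECF; python3 -c "
from station import sensors;s=sensors.sense();print(s['q'])"
```

```text
A
   (142.5, 'X', array([ 0.6152, -0.0428]), -66.2, array([0.4769, 0.3484]), 76.3, 0.088)
   (142.5, 'Y', array([ 0.6613, -0.0607]), -156.2, array([0.4512, 0.3907]), -13.7, 0.089)
   (142.5, 'Y', array([ 0.6613, -0.0607]), 23.8, array([0.4512, 0.3907]), 166.3, 0.089)
   (217.5, 'X', array([ 0.6152, -0.0428]), 113.8, array([0.4769, 0.3484]), -103.7, 0.088)
B
   (154.8, 'X', array([ 0.6387, -0.2475]), -78.5, array([0.4741, 0.4046]), 76.3, 0.043)
   (154.8, 'Y', array([ 0.5974, -0.2201]), -168.5, array([0.4998, 0.3623]), -13.7, 0.045)
   (154.8, 'Y', array([ 0.5974, -0.2201]), 11.5, array([0.4998, 0.3623]), 166.3, 0.045)
   (205.2, 'X', array([ 0.6387, -0.2475]), 101.5, array([0.4741, 0.4046]), -103.7, 0.043)
D
   (54.7, 'X', array([ 0.4786, -0.1252]), -49.0, array([0.4769, 0.3484]), -103.7, 0.037)
   (54.7, 'X', array([ 0.4786, -0.1252]), 131.0, array([0.4769, 0.3484]), 76.3, 0.037)
   (54.7, 'Y', array([ 0.4292, -0.1218]), 41.0, array([0.4512, 0.3907]), -13.7, 0.069)
   (305.3, 'Y', array([ 0.4292, -0.1218]), -139.0, array([0.4512, 0.3907]), 166.3, 0.069)
E
   (49.400000000000006, 'X'
[... 398 characters left out ...]
000001, 'X', array([ 0.563 , -0.3903]), -141.0, array([0.4769, 0.3484]), -103.7, 0.021)
   (37.30000000000001, 'X', array([ 0.563 , -0.3903]), 39.0, array([0.4769, 0.3484]), 76.3, 0.021)
   (37.30000000000001, 'Y', array([ 0.5681, -0.3411]), -51.0, array([0.4512, 0.3907]), -13.7, 0.059)
F
   (28.0, 'X', array([ 0.4304, -0.3723]), -75.7, array([0.4741, 0.4046]), -103.7, 1)
   (28.0, 'X', array([ 0.4304, -0.3723]), 104.3, array([0.4741, 0.4046]), 76.3, 1)
   (28.0, 'Y', array([ 0.4729, -0.3976]), 14.3, array([0.4998, 0.3623]), -13.7, 1)
   (332.0, 'Y', array([ 0.4729, -0.3976]), -165.7, array([0.4998, 0.3623]), 166.3, 1)
[-0.00759178  0.73565811  1.432602    0.00647563  0.97281032  1.56284035]
```

Emit:
move_arm([
  {"dx":0,"dy":0.3,"dz":0,"rx":0,"ry":0,"rz":0},
  {"dx":0,"dy":0.3,"dz":0,"rx":0,"ry":0,"rz":0},
  {"dx":0,"dy":0,"dz":0,"rx":0,"ry":0,"rz":0},
  {"dx":0,"dy":0,"dz":0.5,"rx":0,"ry":0,"rz":0},
  {"dx":0,"dy":0,"dz":0.8,"rx":0,"ry":0,"rz":0},
  {"dx":0,"dy":0,"dz":0.8,"rx":0,"ry":0,"rz":0},
  {"dx":0,"dy":0,"dz":0.8,"rx":0,"ry":0,"rz":0},
  {"dx":0,"dy":0,"dz":0.8,"rx":0,"ry":0,"rz":0},
  {"dx":0,"dy":0,"dz":0.8,"rx":0,"ry":0,"rz":0},
  {"dx":0,"dy":0,"dz":0.5,"rx":0,"ry":0,"rz":0},
], claw=62, newtons=80)

```text
t: 10.1
tcp_pos: [0.6561, 0.1189, 0.2268]
tool_rot: [1.0, -0.001, 0.002, 0.0]
force: [0.6, 0.2, -0.1]
finger_gap: 0.621
gripper_force: 0.0
```

Emit:
move_arm([
  {"dx":-0.164,"dy":-0.648,"dz":-0.4,"rx":0,"ry":0,"rz":0.08},
  {"dx":-0.164,"dy":-0.648,"dz":-0.4,"rx":0,"ry":0,"rz":0.08},
  {"dx":-0.164,"dy":-0.648,"dz":-0.4,"rx":0,"ry":0,"rz":0.08},
  {"dx":-0.164,"dy":-0.648,"dz":-0.4,"rx":0,"ry":0,"rz":0.08},
  {"dx":-0.164,"dy":-0.648,"dz":-0.4,"rx":0,"ry":0,"rz":0.08},
  {"dx":-0.164,"dy":-0.648,"dz":-0.4,"rx":0,"ry":0,"rz":0.08},
  {"dx":-0.164,"dy":-0.648,"dz":-0.4,"rx":0,"ry":0,"rz":0.08},
  {"dx":-0.164,"dy":-0.648,"dz":-0.4,"rx":0,"ry":0,"rz":0.08},
  {"dx":-0.164,"dy":-0.648,"dz":-0.4,"rx":0,"ry":0,"rz":0.08},
  {"dx":-0.164,"dy":-0.648,"dz":-0.4,"rx":0,"ry":0,"rz":0.08},
])

```text
t: 11.35
tcp_pos: [0.6144, -0.0435, 0.1242]
tool_rot: [0.978, 0.207, 0.0, 0.0]
force: [-0.1, 0.0, -0.1]
finger_gap: 0.618
gripper_force: 0.0
```

Emit:
move_arm([
  {"dx":0,"dy":0,"dz":-0.5,"rx":0,"ry":0,"rz":0},
  {"dx":0,"dy":0,"dz":-0.5,"rx":0,"ry":0,"rz":0},
  {"dx":0,"dy":0,"dz":-0.5,"rx":0,"ry":0,"rz":0},
  {"dx":0,"dy":0,"dz":-0.5,"rx":0,"ry":0,"rz":0},
  {"dx":0,"dy":0,"dz":-0.5,"rx":0,"ry":0,"rz":0},
  {"dx":0,"dy":0,"dz":-0.5,"rx":0,"ry":0,"rz":0},
  {"dx":0,"dy":0,"dz":-0.5,"rx":0,"ry":0,"rz":0},
  {"dx":0,"dy":0,"dz":-0.5,"rx":0,"ry":0,"rz":0},
  {"dx":0,"dy":0,"dz":-0.5,"rx":0,"ry":0,"rz":0},
  {"dx":0,"dy":0,"dz":0,"rx":0,"ry":0,"rz":0},
])

```text
t: 12.6
tcp_pos: [0.6134, -0.0426, 0.01]
tool_rot: [0.978, 0.207, -0.001, -0.001]
force: [0.2, -0.4, -0.6]
finger_gap: 0.625
gripper_force: 0.0
```

Emit:
move_arm([
  {"dx":0.07,"dy":0,"dz":-0.12,"rx":0,"ry":0,"rz":0},
  {"dx":0,"dy":0,"dz":-0.12,"rx":0,"ry":0,"rz":0},
  {"dx":0,"dy":0,"dz":0,"rx":0,"ry":0,"rz":0},
  {"dx":0,"dy":0,"dz":0,"rx":0,"ry":0,"rz":0},
  {"dx":0,"dy":0,"dz":0,"rx":0,"ry":0,"rz":0},
  {"dx":0,"dy":0,"dz":0,"rx":0,"ry":0,"rz":0},
  {"dx":0,"dy":0,"dz":0,"rx":0,"ry":0,"rz":0},
  {"dx":0,"dy":0,"dz":0,"rx":0,"ry":0,"rz":0},
  {"dx":0,"dy":0,"dz":0,"rx":0,"ry":0,"rz":0},
  {"dx":0,"dy":0,"dz":0,"rx":0,"ry":0,"rz":0},
])

```text
t: 13.85
tcp_pos: [0.616, -0.0428, 0.0053]
tool_rot: [0.978, 0.207, -0.0, -0.0]
force: [0.4, 0.8, 0.9]
finger_gap: 0.619
gripper_force: 0.0
```

Emit:
move_arm([
  {"dx":0,"dy":0,"dz":0,"rx":0,"ry":0,"rz":0},
  {"dx":0,"dy":0,"dz":0,"rx":0,"ry":0,"rz":0},
  {"dx":0,"dy":0,"dz":0,"rx":0,"ry":0,"rz":0},
  {"dx":0,"dy":0,"dz":0,"rx":0,"ry":0,"rz":0},
  {"dx":0,"dy":0,"dz":0,"rx":0,"ry":0,"rz":0},
  {"dx":0,"dy":0,"dz":0,"rx":0,"ry":0,"rz":0},
  {"dx":0,"dy":0,"dz":0,"rx":0,"ry":0,"rz":0},
  {"dx":0,"dy":0,"dz":0,"rx":0,"ry":0,"rz":0},
  {"dx":0,"dy":0,"dz":0,"rx":0,"ry":0,"rz":0},
  {"dx":0,"dy":0,"dz":0,"rx":0,"ry":0,"rz":0},
], claw=20, newtons=80)

```text
t: 15.1
tcp_pos: [0.6163, -0.0429, 0.0057]
tool_rot: [0.978, 0.207, 0.0, 0.0]
force: [-0.9, -0.3, 6.2]
finger_gap: 0.391
gripper_force: 80.8
```

Emit:
move_arm([
  {"dx":0,"dy":0,"dz":0.3,"rx":0,"ry":0,"rz":0},
  {"dx":0,"dy":0,"dz":0.8,"rx":0,"ry":0,"rz":0},
  {"dx":0,"dy":0,"dz":0.8,"rx":0,"ry":0,"rz":0},
  {"dx":0,"dy":0,"dz":0.8,"rx":0,"ry":0,"rz":0},
  {"dx":0,"dy":0,"dz":0.8,"rx":0,"ry":0,"rz":0},
  {"dx":0,"dy":0,"dz":0.8,"rx":0,"ry":0,"rz":0},
  {"dx":0,"dy":0,"dz":0.8,"rx":0,"ry":0,"rz":0},
  {"dx":0,"dy":0,"dz":0.8,"rx":0,"ry":0,"rz":0},
  {"dx":0,"dy":0,"dz":0.8,"rx":0,"ry":0,"rz":0},
  {"dx":0,"dy":0,"dz":0.8,"rx":0,"ry":0,"rz":0},
])

```text
t: 16.35
tcp_pos: [0.6158, -0.0427, 0.1949]
tool_rot: [0.978, 0.207, 0.001, 0.0]
force: [1.1, 0.4, -2.1]
finger_gap: 0.392
gripper_force: 79.9
```

Emit:
move_arm([
  {"dx":-0.28,"dy":0.78,"dz":0,"rx":0,"ry":0,"rz":0.2375},
  {"dx":-0.28,"dy":0.78,"dz":0,"rx":0,"ry":0,"rz":0.2375},
  {"dx":-0.28,"dy":0.78,"dz":0,"rx":0,"ry":0,"rz":0.2375},
  {"dx":-0.28,"dy":0.78,"dz":0,"rx":0,"ry":0,"rz":0.2375},
  {"dx":-0.28,"dy":0.78,"dz":0,"rx":0,"ry":0,"rz":0.2375},
  {"dx":-0.28,"dy":0.78,"dz":0,"rx":0,"ry":0,"rz":0.2375},
  {"dx":-0.28,"dy":0.78,"dz":0,"rx":0,"ry":0,"rz":0.2375},
  {"dx":-0.28,"dy":0.78,"dz":0,"rx":0,"ry":0,"rz":0.2375},
  {"dx":-0.28,"dy":0.78,"dz":0,"rx":0,"ry":0,"rz":0.2375},
  {"dx":-0.28,"dy":0.78,"dz":0,"rx":0,"ry":0,"rz":0.2375},
])

```text
t: 17.6
tcp_pos: [0.5457, 0.1529, 0.1942]
tool_rot: [0.673, 0.739, 0.001, 0.001]
force: [0.5, -0.1, -2.7]
finger_gap: 0.392
gripper_force: 80.1
```

Emit:
move_arm([
  {"dx":-0.28,"dy":0.78,"dz":0,"rx":0,"ry":0,"rz":0.2375},
  {"dx":-0.28,"dy":0.78,"dz":0,"rx":0,"ry":0,"rz":0.2375},
  {"dx":-0.28,"dy":0.78,"dz":0,"rx":0,"ry":0,"rz":0.2375},
  {"dx":-0.28,"dy":0.78,"dz":0,"rx":0,"ry":0,"rz":0.2375},
  {"dx":-0.28,"dy":0.78,"dz":0,"rx":0,"ry":0,"rz":0.2375},
  {"dx":-0.28,"dy":0.78,"dz":0,"rx":0,"ry":0,"rz":0.2375},
  {"dx":-0.28,"dy":0.78,"dz":0,"rx":0,"ry":0,"rz":0.2375},
  {"dx":-0.28,"dy":0.78,"dz":0,"rx":0,"ry":0,"rz":0.2375},
  {"dx":-0.28,"dy":0.78,"dz":0,"rx":0,"ry":0,"rz":0.2375},
  {"dx":-0.28,"dy":0.78,"dz":0,"rx":0,"ry":0,"rz":0.2375},
])

```text
t: 18.85
tcp_pos: [0.4757, 0.3479, 0.1943]
tool_rot: [0.117, 0.993, 0.0, 0.001]
force: [0.3, -0.2, -2.2]
finger_gap: 0.396
gripper_force: 80.1
```

Emit:
move_arm([
  {"dx":0,"dy":0,"dz":-0.6,"rx":0,"ry":0,"rz":0},
  {"dx":0,"dy":0,"dz":-0.6,"rx":0,"ry":0,"rz":0},
  {"dx":0,"dy":0,"dz":-0.6,"rx":0,"ry":0,"rz":0},
  {"dx":0,"dy":0,"dz":-0.6,"rx":0,"ry":0,"rz":0},
  {"dx":0,"dy":0,"dz":-0.6,"rx":0,"ry":0,"rz":0},
  {"dx":0,"dy":0,"dz":-0.6,"rx":0,"ry":0,"rz":0},
  {"dx":0,"dy":0,"dz":-0.6,"rx":0,"ry":0,"rz":0},
  {"dx":0,"dy":0,"dz":-0.6,"rx":0,"ry":0,"rz":0},
  {"dx":0,"dy":0,"dz":-0.6,"rx":0,"ry":0,"rz":0},
  {"dx":0,"dy":0,"dz":0,"rx":0,"ry":0,"rz":0},
])

```text
t: 20.1
tcp_pos: [0.475, 0.3468, 0.0563]
tool_rot: [0.119, 0.993, -0.001, -0.001]
force: [0.1, 1.0, -2.1]
finger_gap: 0.39
gripper_force: 80.0
```

Emit:
move_arm([
  {"dx":0.07,"dy":0.06,"dz":-0.3,"rx":0,"ry":0,"rz":0},
  {"dx":0,"dy":0,"dz":-0.3,"rx":0,"ry":0,"rz":0},
  {"dx":0,"dy":0,"dz":-0.1,"rx":0,"ry":0,"rz":0},
  {"dx":0,"dy":0,"dz":-0.08,"rx":0,"ry":0,"rz":0},
  {"dx":0,"dy":0,"dz":0,"rx":0,"ry":0,"rz":0},
  {"dx":0,"dy":0,"dz":0,"rx":0,"ry":0,"rz":0},
  {"dx":0,"dy":0,"dz":0,"rx":0,"ry":0,"rz":0},
  {"dx":0,"dy":0,"dz":0,"rx":0,"ry":0,"rz":0},
  {"dx":0,"dy":0,"dz":0,"rx":0,"ry":0,"rz":0},
  {"dx":0,"dy":0,"dz":0,"rx":0,"ry":0,"rz":0},
])

```text
t: 21.35
tcp_pos: [0.4778, 0.3487, 0.0383]
tool_rot: [0.119, 0.993, -0.0, -0.0]
force: [0.4, 0.3, -1.8]
finger_gap: 0.396
gripper_force: 80.1
```

Emit:
move_arm([
  {"dx":0,"dy":0,"dz":-0.06,"rx":0,"ry":0,"rz":0},
  {"dx":0,"dy":0,"dz":-0.04,"rx":0,"ry":0,"rz":0},
  {"dx":0,"dy":0,"dz":-0.02,"rx":0,"ry":0,"rz":0},
  {"dx":0,"dy":0,"dz":0,"rx":0,"ry":0,"rz":0},
  {"dx":0,"dy":0,"dz":0,"rx":0,"ry":0,"rz":0},
  {"dx":0,"dy":0,"dz":0,"rx":0,"ry":0,"rz":0},
  {"dx":0,"dy":0,"dz":0,"rx":0,"ry":0,"rz":0},
  {"dx":0,"dy":0,"dz":0,"rx":0,"ry":0,"rz":0},
  {"dx":0,"dy":0,"dz":0,"rx":0,"ry":0,"rz":0},
  {"dx":0,"dy":0,"dz":0,"rx":0,"ry":0,"rz":0},
])

```text
t: 22.6
tcp_pos: [0.4777, 0.3487, 0.0358]
tool_rot: [0.119, 0.993, -0.0, 0.0]
force: [-1.0, -1.4, 4.7]
finger_gap: 0.398
gripper_force: 80.9
```

Emit:
move_arm([
  {"dx":0,"dy":0,"dz":0,"rx":0,"ry":0,"rz":0},
  {"dx":0,"dy":0,"dz":0,"rx":0,"ry":0,"rz":0},
  {"dx":0,"dy":0,"dz":0,"rx":0,"ry":0,"rz":0},
  {"dx":0,"dy":0,"dz":0,"rx":0,"ry":0,"rz":0},
  {"dx":0,"dy":0,"dz":0.4,"rx":0,"ry":0,"rz":0},
  {"dx":0,"dy":0,"dz":0.8,"rx":0,"ry":0,"rz":0},
  {"dx":0,"dy":0,"dz":1,"rx":0,"ry":0,"rz":0},
  {"dx":0,"dy":0,"dz":1,"rx":0,"ry":0,"rz":0},
  {"dx":0,"dy":0,"dz":1,"rx":0,"ry":0,"rz":0},
  {"dx":0,"dy":0,"dz":1,"rx":0,"ry":0,"rz":0},
], claw=62)

```text
t: 23.85
tcp_pos: [0.4777, 0.3487, 0.1669]
tool_rot: [0.119, 0.993, 0.0, 0.0]
force: [-0.4, -0.3, 0.1]
finger_gap: 0.628
gripper_force: 0.0
```

Emit:
move_arm([
  {"dx":0.248,"dy":-0.917,"dz":1,"rx":0,"ry":0,"rz":-0.1986},
  {"dx":0.248,"dy":-0.917,"dz":0,"rx":0,"ry":0,"rz":-0.1986},
  {"dx":0.248,"dy":-0.917,"dz":0,"rx":0,"ry":0,"rz":-0.1986},
  {"dx":0.248,"dy":-0.917,"dz":0,"rx":0,"ry":0,"rz":-0.1986},
  {"dx":0.248,"dy":-0.917,"dz":0,"rx":0,"ry":0,"rz":-0.1986},
  {"dx":0.248,"dy":-0.917,"dz":0,"rx":0,"ry":0,"rz":-0.1986},
  {"dx":0.248,"dy":-0.917,"dz":0,"rx":0,"ry":0,"rz":-0.1986},
  {"dx":0.248,"dy":-0.917,"dz":0,"rx":0,"ry":0,"rz":-0.1986},
  {"dx":0.248,"dy":-0.917,"dz":0,"rx":0,"ry":0,"rz":-0.1986},
  {"dx":0.248,"dy":-0.917,"dz":0,"rx":0,"ry":0,"rz":-0.1986},
])

```text
t: 25.1
tcp_pos: [0.5399, 0.1187, 0.1911]
tool_rot: [0.598, 0.802, 0.0, 0.0]
force: [-0.2, 0.2, -0.3]
finger_gap: 0.619
gripper_force: 0.0
```

```bash
cat > snap.py <<'E'
import sys
from h import *
from plan import F
n=sys.argv[1];left=sys.argv[2]
im=cams.snapshot('top')[:,:,::-1];cv2.imwrite(f'pics/raw_{n}.png',im)
ref=cv2.imread('pics/raw_top0.png')
d=cv2.absdiff(im,ref).max(2)
K,D,T=mdl('top');rv=cv2.Rodrigues(T[:3,:3])[0]
for k in left:
    c=cv2.projectPoints(np.array([[*F[k][:2],.016]]),rv,T[:3,3],K,D)[0].ravel().astype(int)
    b=d[c[1]-22:c[1]+22,c[0]-22:c[0]+22];print(k,c,'changed frac',round((b>25).mean(),3))
print(sensors.sense()['tcp_pos'].round(4))
E
python3 snap.py s1 BCDEF
```

```text
B [334 138] changed frac 0.041
C [385 156] changed frac 0.046
D [293 199] changed frac 0.045
E [347 199] changed frac 0.047
F [396 204] changed frac 0.046
[0.5412 0.1161 0.1911]
```

Emit:
move_arm([
  {"dx":0.248,"dy":-0.917,"dz":0,"rx":0,"ry":0,"rz":-0.1986},
  {"dx":0.248,"dy":-0.917,"dz":0,"rx":0,"ry":0,"rz":-0.1986},
  {"dx":0.248,"dy":-0.917,"dz":0,"rx":0,"ry":0,"rz":-0.1986},
  {"dx":0.248,"dy":-0.917,"dz":0,"rx":0,"ry":0,"rz":-0.1986},
  {"dx":0.248,"dy":-0.917,"dz":0,"rx":0,"ry":0,"rz":-0.1986},
  {"dx":0.248,"dy":-0.917,"dz":0,"rx":0,"ry":0,"rz":-0.1986},
  {"dx":0.248,"dy":-0.917,"dz":0,"rx":0,"ry":0,"rz":-0.1986},
  {"dx":0.248,"dy":-0.917,"dz":0,"rx":0,"ry":0,"rz":-0.1986},
  {"dx":0.248,"dy":-0.917,"dz":0,"rx":0,"ry":0,"rz":-0.1986},
  {"dx":0.248,"dy":-0.917,"dz":0,"rx":0,"ry":0,"rz":-0.1986},
])

```text
t: 26.4
tcp_pos: [0.6019, -0.11, 0.1909]
tool_rot: [0.917, 0.399, 0.0, 0.0]
force: [-0.2, 0.4, 0.5]
finger_gap: 0.618
gripper_force: 0.0
```

Emit:
move_arm([
  {"dx":0.248,"dy":-0.917,"dz":0,"rx":0,"ry":0,"rz":-0.1986},
  {"dx":0.248,"dy":-0.917,"dz":0,"rx":0,"ry":0,"rz":-0.1986},
  {"dx":0.248,"dy":-0.917,"dz":0,"rx":0,"ry":0,"rz":-0.1986},
  {"dx":0.248,"dy":-0.917,"dz":0,"rx":0,"ry":0,"rz":-0.1986},
  {"dx":0.248,"dy":-0.917,"dz":0,"rx":0,"ry":0,"rz":-0.1986},
  {"dx":0.248,"dy":-0.917,"dz":0,"rx":0,"ry":0,"rz":-0.1986},
  {"dx":0,"dy":0,"dz":-0.8,"rx":0,"ry":0,"rz":0},
  {"dx":0,"dy":0,"dz":-0.8,"rx":0,"ry":0,"rz":0},
  {"dx":0,"dy":0,"dz":-0.8,"rx":0,"ry":0,"rz":0},
  {"dx":0,"dy":0,"dz":-0.8,"rx":0,"ry":0,"rz":0},
])

```text
t: 27.65
tcp_pos: [0.6391, -0.247, 0.1096]
tool_rot: [0.995, 0.1, 0.0, 0.0]
force: [0.2, -0.6, 1.0]
finger_gap: 0.622
gripper_force: 0.0
```

```bash
python3 snap.py s2 CDEF; python3 - <<'E'
import cv2
im=cv2.imread('pics/raw_s2.png')
c=cv2.resize(im[58:230,78:240],None,fx=3.4,fy=3.4,interpolation=cv2.INTER_CUBIC)
cv2.imwrite('pics/left2.png',cv2.convertScaleAbs(c,alpha=1.5))
E
```

```text
C [385 156] changed frac 0.93
D [293 199] changed frac 0.926
E [347 199] changed frac 0.924
F [396 204] changed frac 0.92
[ 0.6373 -0.2461  0.1063]
```

View pics/left2.png

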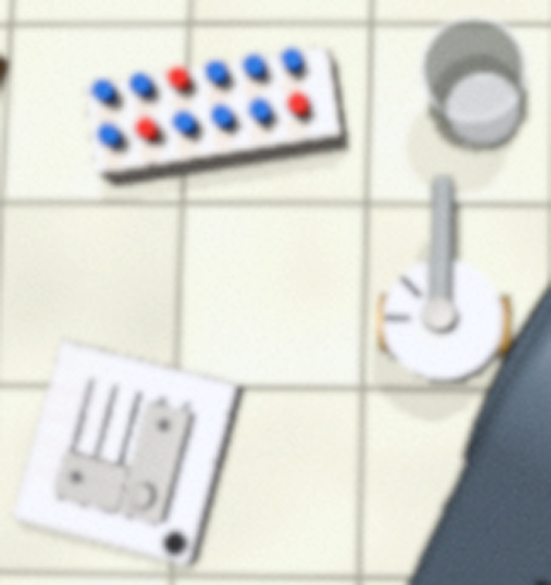

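The valve lever now points along the shut mark (442,180–313). The first foot lies on the block with its stud at (145,493), towards the hole. Overall brightness has changed, so I'll correct the change check for it and measure the placed foot.

```bash
sed -i "s/^d=cv2.*/N=lambda i:(lambda g:cv2.createCLAHE(4,(8,6)).apply(g))(cv2.cvtColor(i,cv2.COLOR_BGR2GRAY))/" snap.py
sed -i "s/    b=d\[.*/    sl=np.s_[c[1]-20:c[1]+20,c[0]-20:c[0]+20];a=cv2.cvtColor(im[sl],6).ravel();b=cv2.cvtColor(ref[sl],6).ravel();print(k,'corr',np.corrcoef(a,b)[0,1].round(3))/; s/^im=cams.*/im=cams.snapshot('top')[:,:,::-1].copy();cv2.imwrite(f'pics\/raw_{n}.png',im)/" snap.py
sed -i '/^N=lambda/d' snap.py
python3 snap.py s3 CDEF; python3 - <<'E'
from h import *
p,e=fitfeet([[fr(c,3.4,(78,58)) for c in[(145,493),(163,425),(76,478)]]],.03)[0];print(p,np.degrees(p[2]),e)
E
```

```text
C corr -0.084
D corr -0.062
E corr 0.1
F corr 0.237
[ 0.6372 -0.2461  0.1073]
[ 0.47312071  0.37470251 -0.20144924] -11.542191375290532 0.0014117962769259172
```

```bash
python3 - <<'E'
import cv2
im=cv2.imread('pics/raw_s3.png')
cv2.imwrite('pics/s3.png',im[90:260,200:440])
E
```

```text
(no output)
```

View pics/s3.png

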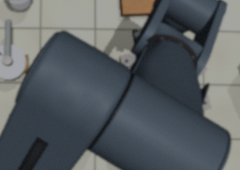

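Emit:
move_arm([
  {"dx":0.04,"dy":-0.04,"dz":-0.55,"rx":0,"ry":0,"rz":0},
  {"dx":0,"dy":0,"dz":-0.55,"rx":0,"ry":0,"rz":0},
  {"dx":0,"dy":0,"dz":-0.55,"rx":0,"ry":0,"rz":0},
  {"dx":0,"dy":0,"dz":-0.55,"rx":0,"ry":0,"rz":0},
  {"dx":0,"dy":0,"dz":-0.55,"rx":0,"ry":0,"rz":0},
  {"dx":0,"dy":0,"dz":-0.5,"rx":0,"ry":0,"rz":0},
  {"dx":0,"dy":0,"dz":-0.4,"rx":0,"ry":0,"rz":0},
  {"dx":0,"dy":0,"dz":-0.2,"rx":0,"ry":0,"rz":0},
  {"dx":0,"dy":0,"dz":0,"rx":0,"ry":0,"rz":0},
  {"dx":0,"dy":0,"dz":0,"rx":0,"ry":0,"rz":0},
])

```text
t: 29.0
tcp_pos: [0.6403, -0.2485, 0.0145]
tool_rot: [0.995, 0.1, 0.0, 0.0]
force: [0.2, -0.2, 0.3]
finger_gap: 0.624
gripper_force: 0.0
```

Emit:
move_arm([
  {"dx":-0.04,"dy":0,"dz":-0.2,"rx":0,"ry":0,"rz":0},
  {"dx":0,"dy":0,"dz":-0.14,"rx":0,"ry":0,"rz":0},
  {"dx":0,"dy":0,"dz":0,"rx":0,"ry":0,"rz":0},
  {"dx":0,"dy":0,"dz":0,"rx":0,"ry":0,"rz":0},
  {"dx":0,"dy":0,"dz":0,"rx":0,"ry":0,"rz":0},
  {"dx":0,"dy":0,"dz":0,"rx":0,"ry":0,"rz":0},
  {"dx":0,"dy":0,"dz":0,"rx":0,"ry":0,"rz":0},
  {"dx":0,"dy":0,"dz":0,"rx":0,"ry":0,"rz":0},
  {"dx":0,"dy":0,"dz":0,"rx":0,"ry":0,"rz":0},
  {"dx":0,"dy":0,"dz":0,"rx":0,"ry":0,"rz":0},
])

```text
t: 30.25
tcp_pos: [0.639, -0.2483, 0.0055]
tool_rot: [0.995, 0.1, 0.0, 0.0]
force: [-0.1, -0.3, 0.1]
finger_gap: 0.619
gripper_force: 0.0
```

Emit:
move_arm([
  {"dx":0,"dy":0,"dz":0,"rx":0,"ry":0,"rz":0},
  {"dx":0,"dy":0,"dz":0,"rx":0,"ry":0,"rz":0},
  {"dx":0,"dy":0,"dz":0,"rx":0,"ry":0,"rz":0},
  {"dx":0,"dy":0,"dz":0,"rx":0,"ry":0,"rz":0},
  {"dx":0,"dy":0,"dz":0,"rx":0,"ry":0,"rz":0},
  {"dx":0,"dy":0,"dz":0,"rx":0,"ry":0,"rz":0},
  {"dx":0,"dy":0,"dz":0,"rx":0,"ry":0,"rz":0},
  {"dx":0,"dy":0,"dz":0,"rx":0,"ry":0,"rz":0},
  {"dx":0,"dy":0,"dz":0,"rx":0,"ry":0,"rz":0},
  {"dx":0,"dy":0,"dz":0,"rx":0,"ry":0,"rz":0},
], claw=20)

```text
t: 31.5
tcp_pos: [0.6391, -0.2484, 0.006]
tool_rot: [0.995, 0.1, 0.0, 0.0]
force: [-1.1, 0.6, 5.1]
finger_gap: 0.39
gripper_force: 80.4
```

Emit:
move_arm([
  {"dx":0,"dy":0,"dz":0.3,"rx":0,"ry":0,"rz":0},
  {"dx":0,"dy":0,"dz":0.8,"rx":0,"ry":0,"rz":0},
  {"dx":0,"dy":0,"dz":0.8,"rx":0,"ry":0,"rz":0},
  {"dx":0,"dy":0,"dz":0.8,"rx":0,"ry":0,"rz":0},
  {"dx":0,"dy":0,"dz":0.8,"rx":0,"ry":0,"rz":0},
  {"dx":0,"dy":0,"dz":0.8,"rx":0,"ry":0,"rz":0},
  {"dx":0,"dy":0,"dz":0.8,"rx":0,"ry":0,"rz":0},
  {"dx":0,"dy":0,"dz":0.8,"rx":0,"ry":0,"rz":0},
  {"dx":0,"dy":0,"dz":0.8,"rx":0,"ry":0,"rz":0},
  {"dx":0,"dy":0,"dz":0.8,"rx":0,"ry":0,"rz":0},
])

```text
t: 32.75
tcp_pos: [0.6388, -0.2482, 0.1943]
tool_rot: [0.995, 0.1, -0.0, -0.0]
force: [-0.1, 0.4, -2.4]
finger_gap: 0.395
gripper_force: 79.9
```

Emit:
move_arm([
  {"dx":-0.22,"dy":0.87,"dz":0,"rx":0,"ry":0,"rz":0.172},
  {"dx":-0.22,"dy":0.87,"dz":0,"rx":0,"ry":0,"rz":0.172},
  {"dx":-0.22,"dy":0.87,"dz":0,"rx":0,"ry":0,"rz":0.172},
  {"dx":-0.22,"dy":0.87,"dz":0,"rx":0,"ry":0,"rz":0.172},
  {"dx":-0.22,"dy":0.87,"dz":0,"rx":0,"ry":0,"rz":0.172},
  {"dx":-0.22,"dy":0.87,"dz":0,"rx":0,"ry":0,"rz":0.172},
  {"dx":-0.22,"dy":0.87,"dz":0,"rx":0,"ry":0,"rz":0.172},
  {"dx":-0.22,"dy":0.87,"dz":0,"rx":0,"ry":0,"rz":0.172},
  {"dx":-0.22,"dy":0.87,"dz":0,"rx":0,"ry":0,"rz":0.172},
  {"dx":-0.22,"dy":0.87,"dz":0,"rx":0,"ry":0,"rz":0.172},
])

```text
t: 34.0
tcp_pos: [0.5838, -0.0301, 0.1938]
tool_rot: [0.852, 0.524, 0.0, 0.0]
force: [-0.3, 0.6, -2.7]
finger_gap: 0.395
gripper_force: 80.0
```

Emit:
move_arm([
  {"dx":-0.22,"dy":0.87,"dz":0,"rx":0,"ry":0,"rz":0.172},
  {"dx":-0.22,"dy":0.87,"dz":0,"rx":0,"ry":0,"rz":0.172},
  {"dx":-0.22,"dy":0.87,"dz":0,"rx":0,"ry":0,"rz":0.172},
  {"dx":-0.22,"dy":0.87,"dz":0,"rx":0,"ry":0,"rz":0.172},
  {"dx":-0.22,"dy":0.87,"dz":0,"rx":0,"ry":0,"rz":0.172},
  {"dx":-0.22,"dy":0.87,"dz":0,"rx":0,"ry":0,"rz":0.172},
  {"dx":-0.22,"dy":0.87,"dz":0,"rx":0,"ry":0,"rz":0.172},
  {"dx":-0.22,"dy":0.87,"dz":0,"rx":0,"ry":0,"rz":0.172},
  {"dx":-0.22,"dy":0.87,"dz":0,"rx":0,"ry":0,"rz":0.172},
  {"dx":-0.22,"dy":0.87,"dz":0,"rx":0,"ry":0,"rz":0.172},
])

```text
t: 35.25
tcp_pos: [0.5288, 0.1874, 0.1938]
tool_rot: [0.539, 0.843, 0.0, 0.0]
force: [0.4, 0.0, -2.1]
finger_gap: 0.39
gripper_force: 79.9
```

Emit:
move_arm([
  {"dx":-0.22,"dy":0.87,"dz":0,"rx":0,"ry":0,"rz":0.172},
  {"dx":-0.22,"dy":0.87,"dz":0,"rx":0,"ry":0,"rz":0.172},
  {"dx":-0.22,"dy":0.87,"dz":0,"rx":0,"ry":0,"rz":0.172},
  {"dx":-0.22,"dy":0.87,"dz":0,"rx":0,"ry":0,"rz":0.172},
  {"dx":-0.22,"dy":0.87,"dz":0,"rx":0,"ry":0,"rz":0.172},
  {"dx":-0.22,"dy":0.87,"dz":0,"rx":0,"ry":0,"rz":0.172},
  {"dx":-0.22,"dy":0.87,"dz":0,"rx":0,"ry":0,"rz":0.172},
  {"dx":-0.22,"dy":0.87,"dz":0,"rx":0,"ry":0,"rz":0.172},
  {"dx":-0.22,"dy":0.87,"dz":0,"rx":0,"ry":0,"rz":0.172},
  {"dx":-0.22,"dy":0.87,"dz":0,"rx":0,"ry":0,"rz":0.172},
])

```text
t: 36.5
tcp_pos: [0.4736, 0.4049, 0.1937]
tool_rot: [0.118, 0.993, -0.0, -0.0]
force: [0.2, -0.4, -2.2]
finger_gap: 0.395
gripper_force: 79.9
```

Emit:
move_arm([
  {"dx":0,"dy":0,"dz":-0.6,"rx":0,"ry":0,"rz":0},
  {"dx":0,"dy":0,"dz":-0.6,"rx":0,"ry":0,"rz":0},
  {"dx":0,"dy":0,"dz":-0.6,"rx":0,"ry":0,"rz":0},
  {"dx":0,"dy":0,"dz":-0.6,"rx":0,"ry":0,"rz":0},
  {"dx":0,"dy":0,"dz":-0.6,"rx":0,"ry":0,"rz":0},
  {"dx":0,"dy":0,"dz":-0.6,"rx":0,"ry":0,"rz":0},
  {"dx":0,"dy":0,"dz":-0.6,"rx":0,"ry":0,"rz":0},
  {"dx":0,"dy":0,"dz":-0.5,"rx":0,"ry":0,"rz":0},
  {"dx":0,"dy":0,"dz":0,"rx":0,"ry":0,"rz":0},
  {"dx":0,"dy":0,"dz":0,"rx":0,"ry":0,"rz":0},
])

```text
t: 37.75
tcp_pos: [0.4743, 0.4044, 0.0759]
tool_rot: [0.12, 0.993, 0.0, 0.0]
force: [-0.4, 0.2, -2.7]
finger_gap: 0.394
gripper_force: 79.9
```

```bash
python3 snap.py s4 CDEF
```

```text
C corr 0.996
D corr 0.986
E corr 0.994
F corr 0.996
[0.4744 0.4045 0.0761]
```

Emit:
move_arm([
  {"dx":0,"dy":0,"dz":-0.35,"rx":0,"ry":0,"rz":0},
  {"dx":0,"dy":0,"dz":-0.3,"rx":0,"ry":0,"rz":0},
  {"dx":0,"dy":0,"dz":-0.15,"rx":0,"ry":0,"rz":0},
  {"dx":0,"dy":0,"dz":-0.08,"rx":0,"ry":0,"rz":0},
  {"dx":0,"dy":0,"dz":-0.06,"rx":0,"ry":0,"rz":0},
  {"dx":0,"dy":0,"dz":-0.04,"rx":0,"ry":0,"rz":0},
  {"dx":0,"dy":0,"dz":0,"rx":0,"ry":0,"rz":0},
  {"dx":0,"dy":0,"dz":0,"rx":0,"ry":0,"rz":0},
  {"dx":0,"dy":0,"dz":0,"rx":0,"ry":0,"rz":0},
  {"dx":0,"dy":0,"dz":0,"rx":0,"ry":0,"rz":0},
])

```text
t: 39.05
tcp_pos: [0.474, 0.4042, 0.052]
tool_rot: [0.12, 0.993, 0.0, 0.0]
force: [-1.8, -1.2, 6.3]
finger_gap: 0.395
gripper_force: 80.9
```

Emit:
move_arm([
  {"dx":0,"dy":0,"dz":0,"rx":0,"ry":0,"rz":0},
  {"dx":0,"dy":0,"dz":0,"rx":0,"ry":0,"rz":0},
  {"dx":0,"dy":0,"dz":0,"rx":0,"ry":0,"rz":0},
  {"dx":0,"dy":0,"dz":0,"rx":0,"ry":0,"rz":0},
  {"dx":0,"dy":0,"dz":0.4,"rx":0,"ry":0,"rz":0},
  {"dx":0,"dy":0,"dz":0.8,"rx":0,"ry":0,"rz":0},
  {"dx":0,"dy":0,"dz":1,"rx":0,"ry":0,"rz":0},
  {"dx":0,"dy":0,"dz":1,"rx":0,"ry":0,"rz":0},
  {"dx":0,"dy":0,"dz":1,"rx":0,"ry":0,"rz":0},
  {"dx":0,"dy":0,"dz":1,"rx":0,"ry":0,"rz":0},
], claw=62)

```text
t: 40.3
tcp_pos: [0.474, 0.4042, 0.1827]
tool_rot: [0.12, 0.993, 0.0, 0.0]
force: [0.5, -0.5, -0.8]
finger_gap: 0.617
gripper_force: 0.0
```

Emit:
move_arm([
  {"dx":-0.075,"dy":-0.877,"dz":0,"rx":0,"ry":0,"rz":-0.049},
  {"dx":-0.075,"dy":-0.877,"dz":0,"rx":0,"ry":0,"rz":-0.049},
  {"dx":-0.075,"dy":-0.877,"dz":0,"rx":0,"ry":0,"rz":-0.049},
  {"dx":-0.075,"dy":-0.877,"dz":0,"rx":0,"ry":0,"rz":-0.049},
  {"dx":-0.075,"dy":-0.877,"dz":0,"rx":0,"ry":0,"rz":-0.049},
  {"dx":-0.075,"dy":-0.877,"dz":0,"rx":0,"ry":0,"rz":-0.049},
  {"dx":-0.075,"dy":-0.877,"dz":0,"rx":0,"ry":0,"rz":-0.049},
  {"dx":-0.075,"dy":-0.877,"dz":0,"rx":0,"ry":0,"rz":-0.049},
  {"dx":-0.075,"dy":-0.877,"dz":0,"rx":0,"ry":0,"rz":-0.049},
  {"dx":-0.075,"dy":-0.877,"dz":0,"rx":0,"ry":0,"rz":-0.049},
])

```text
t: 41.55
tcp_pos: [0.455, 0.1835, 0.1811]
tool_rot: [0.247, 0.969, 0.0, 0.0]
force: [0.5, -0.1, -0.5]
finger_gap: 0.615
gripper_force: 0.0
```

Emit:
move_arm([
  {"dx":-0.075,"dy":-0.877,"dz":0,"rx":0,"ry":0,"rz":-0.049},
  {"dx":-0.075,"dy":-0.877,"dz":0,"rx":0,"ry":0,"rz":-0.049},
  {"dx":-0.075,"dy":-0.877,"dz":0,"rx":0,"ry":0,"rz":-0.049},
  {"dx":-0.075,"dy":-0.877,"dz":0,"rx":0,"ry":0,"rz":-0.049},
  {"dx":-0.075,"dy":-0.877,"dz":0,"rx":0,"ry":0,"rz":-0.049},
  {"dx":-0.075,"dy":-0.877,"dz":0,"rx":0,"ry":0,"rz":-0.049},
  {"dx":-0.075,"dy":-0.877,"dz":0,"rx":0,"ry":0,"rz":-0.049},
  {"dx":-0.075,"dy":-0.877,"dz":0,"rx":0,"ry":0,"rz":-0.049},
  {"dx":-0.075,"dy":-0.877,"dz":0,"rx":0,"ry":0,"rz":-0.049},
  {"dx":-0.075,"dy":-0.877,"dz":0,"rx":0,"ry":0,"rz":-0.049},
])

```text
t: 42.8
tcp_pos: [0.436, -0.0356, 0.1811]
tool_rot: [0.369, 0.93, 0.0, 0.0]
force: [1.1, 0.4, -0.2]
finger_gap: 0.614
gripper_force: 0.0
```

Emit:
move_arm([
  {"dx":-0.075,"dy":-0.877,"dz":0,"rx":0,"ry":0,"rz":-0.049},
  {"dx":-0.075,"dy":-0.877,"dz":0,"rx":0,"ry":0,"rz":-0.049},
  {"dx":-0.075,"dy":-0.877,"dz":0,"rx":0,"ry":0,"rz":-0.049},
  {"dx":-0.075,"dy":-0.877,"dz":0,"rx":0,"ry":0,"rz":-0.049},
  {"dx":0,"dy":0,"dz":-0.7,"rx":0,"ry":0,"rz":0},
  {"dx":0,"dy":0,"dz":-0.7,"rx":0,"ry":0,"rz":0},
  {"dx":0,"dy":0,"dz":-0.7,"rx":0,"ry":0,"rz":0},
  {"dx":0,"dy":0,"dz":-0.7,"rx":0,"ry":0,"rz":0},
  {"dx":0,"dy":0,"dz":-0.7,"rx":0,"ry":0,"rz":0},
  {"dx":0,"dy":0,"dz":0,"rx":0,"ry":0,"rz":0},
])

```text
t: 44.05
tcp_pos: [0.4279, -0.1221, 0.0928]
tool_rot: [0.415, 0.91, 0.0, -0.001]
force: [-0.3, -0.7, -0.3]
finger_gap: 0.623
gripper_force: 0.0
```

```bash
python3 snap.py s5 CDEF; python3 - <<'E'
import cv2
im=cv2.imread('pics/raw_s5.png')
c=cv2.resize(im[140:230,75:165],None,fx=6,fy=6,interpolation=cv2.INTER_CUBIC)
cv2.imwrite('pics/pad5.png',c)
E
```

```text
C corr 0.996
D corr 0.145
E corr 0.152
F corr 0.996
[ 0.4285 -0.1223  0.0934]
```

View pics/pad5.png

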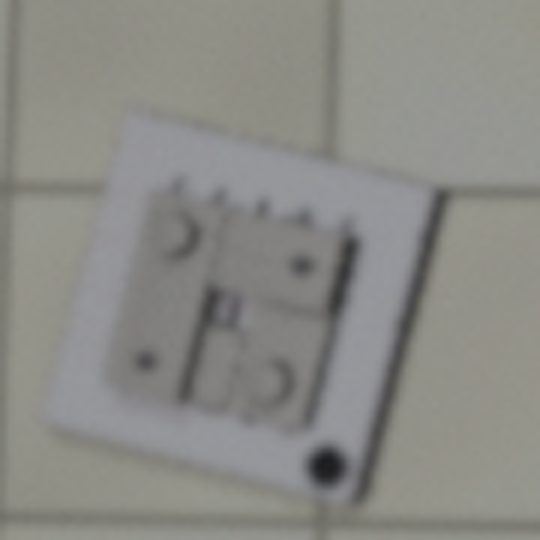

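Two feet are stacked, turned half round from each other (studs at (180,236) and (270,382)) and well within the block. I'll measure the second foot and the block again while descending to D.

```bash
python3 - <<'E'
from h import *
q=lambda c:fr(c,6,(75,140))
p,e=fitfeet([[q(c) for c in[(180,236),(302,265),(147,360)]]],.046)[0];print(p,np.degrees(p[2]),e)
P=np.array([w(q(c),.03) for c in[(130,110),(447,188),(362,503),(45,430),(326,467)]])
loc=np.array([[.075,.075],[.075,-.075],[-.075,-.075],[-.075,.075],[-.06,-.06]])
def f(p):
    c,s=np.cos(p[2]),np.sin(p[2]);return (p[:2]+p[3]*loc@np.array([[c,s],[-s,c]])-P).ravel()
r=least_squares(f,[.47,.37,-.2,1]);print(r.x,np.degrees(r.x[2]))
print('stud1',w(q((270,382)),.06),'want',footpts((.4755,.3765,np.radians(-13.7)))[0])
E
```

```text
[ 0.47145825  0.37325019 -3.3920468 ] -194.34996544113508 0.0017183311425768282
[ 0.47454467  0.37609935 -0.23452092  0.99393689] -13.437059083026107
stud1 [0.44015262 0.35308159] want [0.44287354 0.3566628 ]
```

Emit:
move_arm([
  {"dx":0.04,"dy":0.02,"dz":-0.55,"rx":0,"ry":0,"rz":0},
  {"dx":0,"dy":0,"dz":-0.55,"rx":0,"ry":0,"rz":0},
  {"dx":0,"dy":0,"dz":-0.55,"rx":0,"ry":0,"rz":0},
  {"dx":0,"dy":0,"dz":-0.55,"rx":0,"ry":0,"rz":0},
  {"dx":0,"dy":0,"dz":-0.55,"rx":0,"ry":0,"rz":0},
  {"dx":0,"dy":0,"dz":-0.35,"rx":0,"ry":0,"rz":0},
  {"dx":0,"dy":0,"dz":-0.2,"rx":0,"ry":0,"rz":0},
  {"dx":0,"dy":0,"dz":-0.1,"rx":0,"ry":0,"rz":0},
  {"dx":0,"dy":0,"dz":0,"rx":0,"ry":0,"rz":0},
  {"dx":0,"dy":0,"dz":0,"rx":0,"ry":0,"rz":0},
])

```text
t: 45.35
tcp_pos: [0.4301, -0.1216, 0.0089]
tool_rot: [0.415, 0.91, -0.0, 0.0]
force: [-0.6, -0.6, -0.5]
finger_gap: 0.62
gripper_force: 0.0
```

Emit:
move_arm([
  {"dx":0,"dy":0,"dz":-0.14,"rx":0,"ry":0,"rz":0},
  {"dx":0,"dy":0,"dz":0,"rx":0,"ry":0,"rz":0},
  {"dx":0,"dy":0,"dz":0,"rx":0,"ry":0,"rz":0},
  {"dx":0,"dy":0,"dz":0,"rx":0,"ry":0,"rz":0},
  {"dx":0,"dy":0,"dz":0,"rx":0,"ry":0,"rz":0},
  {"dx":0,"dy":0,"dz":0,"rx":0,"ry":0,"rz":0},
  {"dx":0,"dy":0,"dz":0,"rx":0,"ry":0,"rz":0},
  {"dx":0,"dy":0,"dz":0,"rx":0,"ry":0,"rz":0},
  {"dx":0,"dy":0,"dz":0,"rx":0,"ry":0,"rz":0},
  {"dx":0,"dy":0,"dz":0,"rx":0,"ry":0,"rz":0},
], claw=20)

```text
t: 46.6
tcp_pos: [0.4303, -0.1217, 0.0056]
tool_rot: [0.415, 0.91, -0.0, 0.001]
force: [-0.0, 0.0, 6.0]
finger_gap: 0.395
gripper_force: 79.7
```

Emit:
move_arm([
  {"dx":0,"dy":0,"dz":0.3,"rx":0,"ry":0,"rz":0},
  {"dx":0,"dy":0,"dz":0.8,"rx":0,"ry":0,"rz":0},
  {"dx":0,"dy":0,"dz":0.8,"rx":0,"ry":0,"rz":0},
  {"dx":0,"dy":0,"dz":0.8,"rx":0,"ry":0,"rz":0},
  {"dx":0,"dy":0,"dz":0.8,"rx":0,"ry":0,"rz":0},
  {"dx":0,"dy":0,"dz":0.8,"rx":0,"ry":0,"rz":0},
  {"dx":0,"dy":0,"dz":0.8,"rx":0,"ry":0,"rz":0},
  {"dx":0,"dy":0,"dz":0.8,"rx":0,"ry":0,"rz":0},
  {"dx":0,"dy":0,"dz":0.8,"rx":0,"ry":0,"rz":0},
  {"dx":0,"dy":0,"dz":0.8,"rx":0,"ry":0,"rz":0},
])

```text
t: 47.85
tcp_pos: [0.4291, -0.121, 0.1931]
tool_rot: [0.415, 0.91, 0.0, -0.001]
force: [0.1, 0.2, -2.6]
finger_gap: 0.392
gripper_force: 80.0
```

Emit:
move_arm([
  {"dx":0.04,"dy":0.935,"dz":0,"rx":0,"ry":0,"rz":-0.083},
  {"dx":0.04,"dy":0.935,"dz":0,"rx":0,"ry":0,"rz":-0.083},
  {"dx":0.04,"dy":0.935,"dz":0,"rx":0,"ry":0,"rz":-0.083},
  {"dx":0.04,"dy":0.935,"dz":0,"rx":0,"ry":0,"rz":-0.083},
  {"dx":0.04,"dy":0.935,"dz":0,"rx":0,"ry":0,"rz":-0.083},
  {"dx":0.04,"dy":0.935,"dz":0,"rx":0,"ry":0,"rz":-0.083},
  {"dx":0.04,"dy":0.935,"dz":0,"rx":0,"ry":0,"rz":-0.083},
  {"dx":0.04,"dy":0.935,"dz":0,"rx":0,"ry":0,"rz":-0.083},
  {"dx":0.04,"dy":0.935,"dz":0,"rx":0,"ry":0,"rz":-0.083},
  {"dx":0.04,"dy":0.935,"dz":0,"rx":0,"ry":0,"rz":-0.083},
])

```text
t: 49.1
tcp_pos: [0.439, 0.113, 0.1924]
tool_rot: [0.602, 0.799, -0.0, -0.001]
force: [0.4, -0.5, -2.1]
finger_gap: 0.391
gripper_force: 80.1
```

Emit:
move_arm([
  {"dx":0.04,"dy":0.935,"dz":0,"rx":0,"ry":0,"rz":-0.083},
  {"dx":0.04,"dy":0.935,"dz":0,"rx":0,"ry":0,"rz":-0.083},
  {"dx":0.04,"dy":0.935,"dz":0,"rx":0,"ry":0,"rz":-0.083},
  {"dx":0.04,"dy":0.935,"dz":0,"rx":0,"ry":0,"rz":-0.083},
  {"dx":0.04,"dy":0.935,"dz":0,"rx":0,"ry":0,"rz":-0.083},
  {"dx":0.04,"dy":0.935,"dz":0,"rx":0,"ry":0,"rz":-0.083},
  {"dx":0.04,"dy":0.935,"dz":0,"rx":0,"ry":0,"rz":-0.083},
  {"dx":0.04,"dy":0.935,"dz":0,"rx":0,"ry":0,"rz":-0.083},
  {"dx":0.04,"dy":0.935,"dz":0,"rx":0,"ry":0,"rz":-0.083},
  {"dx":0.04,"dy":0.935,"dz":0,"rx":0,"ry":0,"rz":-0.083},
])

```text
t: 50.35
tcp_pos: [0.449, 0.3463, 0.1922]
tool_rot: [0.76, 0.65, -0.001, -0.0]
force: [-0.5, 0.3, -1.4]
finger_gap: 0.392
gripper_force: 80.1
```

Emit:
move_arm([
  {"dx":0.04,"dy":0.935,"dz":0,"rx":0,"ry":0,"rz":-0.083},
  {"dx":0.04,"dy":0.935,"dz":0,"rx":0,"ry":0,"rz":-0.083},
  {"dx":0,"dy":0,"dz":-0.6,"rx":0,"ry":0,"rz":0},
  {"dx":0,"dy":0,"dz":-0.6,"rx":0,"ry":0,"rz":0},
  {"dx":0,"dy":0,"dz":-0.6,"rx":0,"ry":0,"rz":0},
  {"dx":0,"dy":0,"dz":-0.6,"rx":0,"ry":0,"rz":0},
  {"dx":0,"dy":0,"dz":-0.6,"rx":0,"ry":0,"rz":0},
  {"dx":0,"dy":0,"dz":-0.6,"rx":0,"ry":0,"rz":0},
  {"dx":0,"dy":0,"dz":-0.4,"rx":0,"ry":0,"rz":0},
  {"dx":0,"dy":0,"dz":0,"rx":0,"ry":0,"rz":0},
])

```text
t: 51.6
tcp_pos: [0.4515, 0.3924, 0.0916]
tool_rot: [0.787, 0.617, -0.001, -0.0]
force: [-0.1, 0.1, -0.6]
finger_gap: 0.39
gripper_force: 80.0
```

```bash
python3 snap.py s6 CEF
```

```text
C corr 0.995
E corr 0.994
F corr 0.996
[0.4519 0.3927 0.0923]
```

Emit:
move_arm([
  {"dx":0.02,"dy":0,"dz":-0.35,"rx":0,"ry":0,"rz":0},
  {"dx":0,"dy":0,"dz":-0.3,"rx":0,"ry":0,"rz":0},
  {"dx":0,"dy":0,"dz":-0.15,"rx":0,"ry":0,"rz":0},
  {"dx":0,"dy":0,"dz":-0.08,"rx":0,"ry":0,"rz":0},
  {"dx":0,"dy":0,"dz":-0.06,"rx":0,"ry":0,"rz":0},
  {"dx":0,"dy":0,"dz":-0.06,"rx":0,"ry":0,"rz":0},
  {"dx":0,"dy":0,"dz":0,"rx":0,"ry":0,"rz":0},
  {"dx":0,"dy":0,"dz":0,"rx":0,"ry":0,"rz":0},
  {"dx":0,"dy":0,"dz":0,"rx":0,"ry":0,"rz":0},
  {"dx":0,"dy":0,"dz":0,"rx":0,"ry":0,"rz":0},
])

```text
t: 52.9
tcp_pos: [0.4526, 0.3928, 0.0677]
tool_rot: [0.787, 0.617, 0.0, 0.0]
force: [-0.7, 0.7, -0.5]
finger_gap: 0.395
gripper_force: 80.1
```

Emit:
move_arm([
  {"dx":0,"dy":0,"dz":-0.03,"rx":0,"ry":0,"rz":0},
  {"dx":0,"dy":0,"dz":-0.03,"rx":0,"ry":0,"rz":0},
  {"dx":0,"dy":0,"dz":0,"rx":0,"ry":0,"rz":0},
  {"dx":0,"dy":0,"dz":0,"rx":0,"ry":0,"rz":0},
  {"dx":0,"dy":0,"dz":0,"rx":0,"ry":0,"rz":0},
  {"dx":0,"dy":0,"dz":0,"rx":0,"ry":0,"rz":0},
  {"dx":0,"dy":0,"dz":0,"rx":0,"ry":0,"rz":0},
  {"dx":0,"dy":0,"dz":0,"rx":0,"ry":0,"rz":0},
  {"dx":0,"dy":0,"dz":0,"rx":0,"ry":0,"rz":0},
  {"dx":0,"dy":0,"dz":0,"rx":0,"ry":0,"rz":0},
])

```text
t: 54.15
tcp_pos: [0.4526, 0.3928, 0.0676]
tool_rot: [0.787, 0.617, 0.0, 0.0]
force: [-2.7, -1.0, 8.3]
finger_gap: 0.391
gripper_force: 81.2
```

Emit:
move_arm([
  {"dx":0,"dy":0,"dz":0,"rx":0,"ry":0,"rz":0},
  {"dx":0,"dy":0,"dz":0,"rx":0,"ry":0,"rz":0},
  {"dx":0,"dy":0,"dz":0,"rx":0,"ry":0,"rz":0},
  {"dx":0,"dy":0,"dz":0,"rx":0,"ry":0,"rz":0},
  {"dx":0,"dy":0,"dz":0.4,"rx":0,"ry":0,"rz":0},
  {"dx":0,"dy":0,"dz":0.8,"rx":0,"ry":0,"rz":0},
  {"dx":0,"dy":0,"dz":1,"rx":0,"ry":0,"rz":0},
  {"dx":0,"dy":0,"dz":1,"rx":0,"ry":0,"rz":0},
  {"dx":0,"dy":0,"dz":1,"rx":0,"ry":0,"rz":0},
  {"dx":0,"dy":0,"dz":1,"rx":0,"ry":0,"rz":0},
], claw=62)

```text
t: 55.4
tcp_pos: [0.4524, 0.3927, 0.1976]
tool_rot: [0.787, 0.617, 0.0, 0.0]
force: [-0.5, 0.6, 0.2]
finger_gap: 0.621
gripper_force: 0.0
```

Emit:
move_arm([
  {"dx":0.04,"dy":-0.973,"dz":0,"rx":0,"ry":0,"rz":0.0522},
  {"dx":0.04,"dy":-0.973,"dz":0,"rx":0,"ry":0,"rz":0.0522},
  {"dx":0.04,"dy":-0.973,"dz":0,"rx":0,"ry":0,"rz":0.0522},
  {"dx":0.04,"dy":-0.973,"dz":0,"rx":0,"ry":0,"rz":0.0522},
  {"dx":0.04,"dy":-0.973,"dz":0,"rx":0,"ry":0,"rz":0.0522},
  {"dx":0.04,"dy":-0.973,"dz":0,"rx":0,"ry":0,"rz":0.0522},
  {"dx":0.04,"dy":-0.973,"dz":0,"rx":0,"ry":0,"rz":0.0522},
  {"dx":0.04,"dy":-0.973,"dz":0,"rx":0,"ry":0,"rz":0.0522},
  {"dx":0.04,"dy":-0.973,"dz":0,"rx":0,"ry":0,"rz":0.0522},
  {"dx":0.04,"dy":-0.973,"dz":0,"rx":0,"ry":0,"rz":0.0522},
])

```text
t: 56.65
tcp_pos: [0.4626, 0.1487, 0.1968]
tool_rot: [0.695, 0.719, 0.0, 0.0]
force: [-0.4, -0.2, -0.4]
finger_gap: 0.616
gripper_force: 0.0
```

```bash
python3 snap.py s7 CEF
```

```text
C corr 0.996
E corr 0.995
F corr 0.996
[0.4627 0.1465 0.1967]
```

Emit:
move_arm([
  {"dx":0.04,"dy":-0.973,"dz":0,"rx":0,"ry":0,"rz":0.0522},
  {"dx":0.04,"dy":-0.973,"dz":0,"rx":0,"ry":0,"rz":0.0522},
  {"dx":0.04,"dy":-0.973,"dz":0,"rx":0,"ry":0,"rz":0.0522},
  {"dx":0.04,"dy":-0.973,"dz":0,"rx":0,"ry":0,"rz":0.0522},
  {"dx":0.04,"dy":-0.973,"dz":0,"rx":0,"ry":0,"rz":0.0522},
  {"dx":0.04,"dy":-0.973,"dz":0,"rx":0,"ry":0,"rz":0.0522},
  {"dx":0.04,"dy":-0.973,"dz":0,"rx":0,"ry":0,"rz":0.0522},
  {"dx":0.04,"dy":-0.973,"dz":0,"rx":0,"ry":0,"rz":0.0522},
  {"dx":0.04,"dy":-0.973,"dz":0,"rx":0,"ry":0,"rz":0.0522},
  {"dx":0.04,"dy":-0.973,"dz":0,"rx":0,"ry":0,"rz":0.0522},
])

```text
t: 57.95
tcp_pos: [0.4727, -0.0944, 0.1967]
tool_rot: [0.591, 0.807, 0.0, 0.0]
force: [-0.1, -0.6, -0.4]
finger_gap: 0.622
gripper_force: 0.0
```

Emit:
move_arm([
  {"dx":0.04,"dy":-0.973,"dz":0,"rx":0,"ry":0,"rz":0.0522},
  {"dx":0.04,"dy":-0.973,"dz":0,"rx":0,"ry":0,"rz":0.0522},
  {"dx":0.04,"dy":-0.973,"dz":0,"rx":0,"ry":0,"rz":0.0522},
  {"dx":0.04,"dy":-0.973,"dz":0,"rx":0,"ry":0,"rz":0.0522},
  {"dx":0.04,"dy":-0.973,"dz":0,"rx":0,"ry":0,"rz":0.0522},
  {"dx":0.04,"dy":-0.973,"dz":0,"rx":0,"ry":0,"rz":0.0522},
  {"dx":0,"dy":0,"dz":-0.8,"rx":0,"ry":0,"rz":0},
  {"dx":0,"dy":0,"dz":-0.8,"rx":0,"ry":0,"rz":0},
  {"dx":0,"dy":0,"dz":-0.8,"rx":0,"ry":0,"rz":0},
  {"dx":0,"dy":0,"dz":-0.8,"rx":0,"ry":0,"rz":0},
])

```text
t: 59.2
tcp_pos: [0.4789, -0.2397, 0.1161]
tool_rot: [0.523, 0.852, 0.0, 0.001]
force: [-1.1, -0.2, -0.6]
finger_gap: 0.62
gripper_force: 0.0
```

```bash
python3 snap.py s8 CF; python3 - <<'E'
import cv2
im=cv2.imread('pics/raw_s8.png')
c=cv2.resize(im[140:230,75:165],None,fx=6,fy=6,interpolation=cv2.INTER_CUBIC)
cv2.imwrite('pics/pad8.png',c)
E
```

```text
C corr 0.47
F corr -0.084
[ 0.4775 -0.2387  0.1138]
```

View pics/pad8.png

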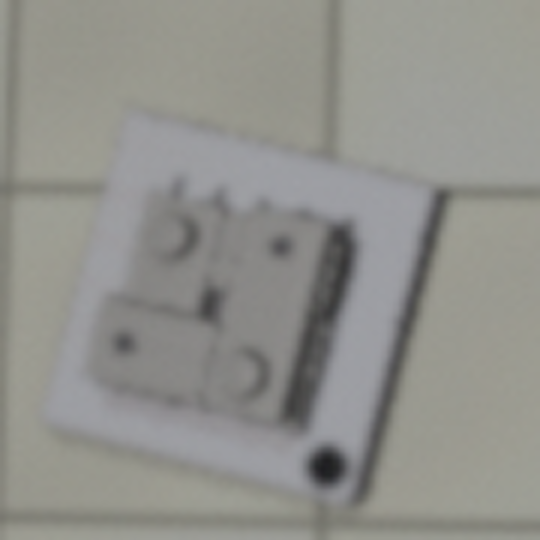

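The third foot sits flat, with its stud at (250,372) and holes at (281,246) and (124,343), alternating correctly. I'll measure it and carry on to E.

```bash
python3 - <<'E'
from h import *
q=lambda c:fr(c,6,(75,140))
p,e=fitfeet([[q(c) for c in[(250,372),(281,246),(124,343)]]],.062)[0];print(p,np.degrees(p[2]),e)
E
```

```text
[0.47563191 0.37582069 6.08674737] 348.7449355106393 0.0015551813412086563
```

Emit:
move_arm([
  {"dx":0.04,"dy":-0.03,"dz":-0.6,"rx":0,"ry":0,"rz":0},
  {"dx":0,"dy":0,"dz":-0.6,"rx":0,"ry":0,"rz":0},
  {"dx":0,"dy":0,"dz":-0.6,"rx":0,"ry":0,"rz":0},
  {"dx":0,"dy":0,"dz":-0.6,"rx":0,"ry":0,"rz":0},
  {"dx":0,"dy":0,"dz":-0.6,"rx":0,"ry":0,"rz":0},
  {"dx":0,"dy":0,"dz":-0.6,"rx":0,"ry":0,"rz":0},
  {"dx":0,"dy":0,"dz":-0.4,"rx":0,"ry":0,"rz":0},
  {"dx":0,"dy":0,"dz":-0.2,"rx":0,"ry":0,"rz":0},
  {"dx":0,"dy":0,"dz":-0.1,"rx":0,"ry":0,"rz":0},
  {"dx":0,"dy":0,"dz":0,"rx":0,"ry":0,"rz":0},
])

```text
t: 60.5
tcp_pos: [0.4796, -0.2406, 0.0087]
tool_rot: [0.523, 0.852, -0.0, 0.0]
force: [-0.4, 0.8, 0.3]
finger_gap: 0.619
gripper_force: 0.0
```

Emit:
move_arm([
  {"dx":0,"dy":0,"dz":-0.13,"rx":0,"ry":0,"rz":0},
  {"dx":0,"dy":0,"dz":0,"rx":0,"ry":0,"rz":0},
  {"dx":0,"dy":0,"dz":0,"rx":0,"ry":0,"rz":0},
  {"dx":0,"dy":0,"dz":0,"rx":0,"ry":0,"rz":0},
  {"dx":0,"dy":0,"dz":0,"rx":0,"ry":0,"rz":0},
  {"dx":0,"dy":0,"dz":0,"rx":0,"ry":0,"rz":0},
  {"dx":0,"dy":0,"dz":0,"rx":0,"ry":0,"rz":0},
  {"dx":0,"dy":0,"dz":0,"rx":0,"ry":0,"rz":0},
  {"dx":0,"dy":0,"dz":0,"rx":0,"ry":0,"rz":0},
  {"dx":0,"dy":0,"dz":0,"rx":0,"ry":0,"rz":0},
], claw=20)

```text
t: 61.75
tcp_pos: [0.48, -0.2408, 0.0061]
tool_rot: [0.523, 0.852, -0.0, 0.001]
force: [0.2, 0.5, 5.7]
finger_gap: 0.392
gripper_force: 80.1
```

Emit:
move_arm([
  {"dx":0,"dy":0,"dz":0.3,"rx":0,"ry":0,"rz":0},
  {"dx":0,"dy":0,"dz":0.85,"rx":0,"ry":0,"rz":0},
  {"dx":0,"dy":0,"dz":0.85,"rx":0,"ry":0,"rz":0},
  {"dx":0,"dy":0,"dz":0.85,"rx":0,"ry":0,"rz":0},
  {"dx":0,"dy":0,"dz":0.85,"rx":0,"ry":0,"rz":0},
  {"dx":0,"dy":0,"dz":0.85,"rx":0,"ry":0,"rz":0},
  {"dx":0,"dy":0,"dz":0.85,"rx":0,"ry":0,"rz":0},
  {"dx":0,"dy":0,"dz":0.85,"rx":0,"ry":0,"rz":0},
  {"dx":0,"dy":0,"dz":0.85,"rx":0,"ry":0,"rz":0},
  {"dx":0,"dy":0,"dz":0.85,"rx":0,"ry":0,"rz":0},
])

```text
t: 63.0
tcp_pos: [0.4786, -0.2398, 0.2043]
tool_rot: [0.523, 0.852, 0.0, -0.001]
force: [1.6, -1.2, -3.3]
finger_gap: 0.394
gripper_force: 80.2
```

Emit:
move_arm([
  {"dx":-0.005,"dy":0.957,"dz":0,"rx":0,"ry":0,"rz":0.061},
  {"dx":-0.005,"dy":0.957,"dz":0,"rx":0,"ry":0,"rz":0.061},
  {"dx":-0.005,"dy":0.957,"dz":0,"rx":0,"ry":0,"rz":0.061},
  {"dx":-0.005,"dy":0.957,"dz":0,"rx":0,"ry":0,"rz":0.061},
  {"dx":-0.005,"dy":0.957,"dz":0,"rx":0,"ry":0,"rz":0.061},
  {"dx":-0.005,"dy":0.957,"dz":0,"rx":0,"ry":0,"rz":0.061},
  {"dx":-0.005,"dy":0.957,"dz":0,"rx":0,"ry":0,"rz":0.061},
  {"dx":-0.005,"dy":0.957,"dz":0,"rx":0,"ry":0,"rz":0.061},
  {"dx":-0.005,"dy":0.957,"dz":0,"rx":0,"ry":0,"rz":0.061},
  {"dx":-0.005,"dy":0.957,"dz":0,"rx":0,"ry":0,"rz":0.061},
])

```text
t: 64.25
tcp_pos: [0.476, 0.0011, 0.2029]
tool_rot: [0.38, 0.925, -0.0, -0.002]
force: [0.9, 0.0, -2.8]
finger_gap: 0.389
gripper_force: 80.2
```

Emit:
move_arm([
  {"dx":-0.005,"dy":0.957,"dz":0,"rx":0,"ry":0,"rz":0.061},
  {"dx":-0.005,"dy":0.957,"dz":0,"rx":0,"ry":0,"rz":0.061},
  {"dx":-0.005,"dy":0.957,"dz":0,"rx":0,"ry":0,"rz":0.061},
  {"dx":-0.005,"dy":0.957,"dz":0,"rx":0,"ry":0,"rz":0.061},
  {"dx":-0.005,"dy":0.957,"dz":0,"rx":0,"ry":0,"rz":0.061},
  {"dx":-0.005,"dy":0.957,"dz":0,"rx":0,"ry":0,"rz":0.061},
  {"dx":-0.005,"dy":0.957,"dz":0,"rx":0,"ry":0,"rz":0.061},
  {"dx":-0.005,"dy":0.957,"dz":0,"rx":0,"ry":0,"rz":0.061},
  {"dx":-0.005,"dy":0.957,"dz":0,"rx":0,"ry":0,"rz":0.061},
  {"dx":-0.005,"dy":0.957,"dz":0,"rx":0,"ry":0,"rz":0.061},
])

```text
t: 65.5
tcp_pos: [0.4742, 0.2393, 0.2026]
tool_rot: [0.228, 0.974, -0.001, -0.002]
force: [0.4, -0.6, -3.6]
finger_gap: 0.394
gripper_force: 80.1
```

Emit:
move_arm([
  {"dx":-0.005,"dy":0.957,"dz":0,"rx":0,"ry":0,"rz":0.061},
  {"dx":-0.005,"dy":0.957,"dz":0,"rx":0,"ry":0,"rz":0.061},
  {"dx":-0.005,"dy":0.957,"dz":0,"rx":0,"ry":0,"rz":0.061},
  {"dx":-0.005,"dy":0.957,"dz":0,"rx":0,"ry":0,"rz":0.061},
  {"dx":-0.005,"dy":0.957,"dz":0,"rx":0,"ry":0,"rz":0.061},
  {"dx":-0.005,"dy":0.957,"dz":0,"rx":0,"ry":0,"rz":0.061},
  {"dx":-0.005,"dy":0.957,"dz":0,"rx":0,"ry":0,"rz":0.061},
  {"dx":0,"dy":0,"dz":-0.8,"rx":0,"ry":0,"rz":0},
  {"dx":0,"dy":0,"dz":-0.8,"rx":0,"ry":0,"rz":0},
  {"dx":0,"dy":0,"dz":-0.8,"rx":0,"ry":0,"rz":0},
])

```text
t: 66.75
tcp_pos: [0.4731, 0.4055, 0.1418]
tool_rot: [0.118, 0.993, -0.001, -0.002]
force: [0.0, -0.0, -2.7]
finger_gap: 0.398
gripper_force: 80.2
```

```bash
python3 snap.py s9 CF
```

```text
C corr 0.996
F corr 0.996
[0.4715 0.4044 0.1389]
```

Emit:
move_arm([
  {"dx":0.1,"dy":0.04,"dz":-0.3,"rx":0,"ry":0,"rz":0},
  {"dx":0.1,"dy":0,"dz":-0.3,"rx":0,"ry":0,"rz":0},
  {"dx":0,"dy":0,"dz":-0.3,"rx":0,"ry":0,"rz":0},
  {"dx":0,"dy":0,"dz":-0.3,"rx":0,"ry":0,"rz":0},
  {"dx":0,"dy":0,"dz":-0.3,"rx":0,"ry":0,"rz":0},
  {"dx":0,"dy":0,"dz":-0.2,"rx":0,"ry":0,"rz":0},
  {"dx":0,"dy":0,"dz":0,"rx":0,"ry":0,"rz":0},
  {"dx":0,"dy":0,"dz":0,"rx":0,"ry":0,"rz":0},
  {"dx":0,"dy":0,"dz":0,"rx":0,"ry":0,"rz":0},
  {"dx":0,"dy":0,"dz":0,"rx":0,"ry":0,"rz":0},
])

```text
t: 68.05
tcp_pos: [0.4812, 0.4066, 0.1018]
tool_rot: [0.119, 0.993, 0.0, 0.0]
force: [0.5, 0.1, -2.2]
finger_gap: 0.393
gripper_force: 80.2
```

Emit:
move_arm([
  {"dx":-0.19,"dy":-0.05,"dz":-0.1,"rx":0,"ry":0,"rz":0},
  {"dx":0,"dy":0,"dz":-0.2,"rx":0,"ry":0,"rz":0},
  {"dx":0,"dy":0,"dz":-0.15,"rx":0,"ry":0,"rz":0},
  {"dx":0,"dy":0,"dz":-0.1,"rx":0,"ry":0,"rz":0},
  {"dx":0,"dy":0,"dz":0,"rx":0,"ry":0,"rz":0},
  {"dx":0,"dy":0,"dz":0,"rx":0,"ry":0,"rz":0},
  {"dx":0,"dy":0,"dz":0,"rx":0,"ry":0,"rz":0},
  {"dx":0,"dy":0,"dz":0,"rx":0,"ry":0,"rz":0},
  {"dx":0,"dy":0,"dz":0,"rx":0,"ry":0,"rz":0},
  {"dx":0,"dy":0,"dz":0,"rx":0,"ry":0,"rz":0},
])

```text
t: 69.3
tcp_pos: [0.4763, 0.4052, 0.0878]
tool_rot: [0.119, 0.993, 0.0, -0.0]
force: [-0.4, 0.1, -1.9]
finger_gap: 0.393
gripper_force: 80.2
```

Emit:
move_arm([
  {"dx":0,"dy":0,"dz":-0.07,"rx":0,"ry":0,"rz":0},
  {"dx":0,"dy":0,"dz":-0.05,"rx":0,"ry":0,"rz":0},
  {"dx":0,"dy":0,"dz":-0.04,"rx":0,"ry":0,"rz":0},
  {"dx":0,"dy":0,"dz":-0.02,"rx":0,"ry":0,"rz":0},
  {"dx":0,"dy":0,"dz":0,"rx":0,"ry":0,"rz":0},
  {"dx":0,"dy":0,"dz":0,"rx":0,"ry":0,"rz":0},
  {"dx":0,"dy":0,"dz":0,"rx":0,"ry":0,"rz":0},
  {"dx":0,"dy":0,"dz":0,"rx":0,"ry":0,"rz":0},
  {"dx":0,"dy":0,"dz":0,"rx":0,"ry":0,"rz":0},
  {"dx":0,"dy":0,"dz":0,"rx":0,"ry":0,"rz":0},
])

```text
t: 70.55
tcp_pos: [0.4763, 0.4052, 0.0841]
tool_rot: [0.119, 0.993, 0.0, 0.0]
force: [-2.3, -0.6, 5.8]
finger_gap: 0.391
gripper_force: 81.2
```

Emit:
move_arm([
  {"dx":0,"dy":0,"dz":0,"rx":0,"ry":0,"rz":0},
  {"dx":0,"dy":0,"dz":0,"rx":0,"ry":0,"rz":0},
  {"dx":0,"dy":0,"dz":0,"rx":0,"ry":0,"rz":0},
  {"dx":0,"dy":0,"dz":0,"rx":0,"ry":0,"rz":0},
  {"dx":0,"dy":0,"dz":0.4,"rx":0,"ry":0,"rz":0},
  {"dx":0,"dy":0,"dz":0.8,"rx":0,"ry":0,"rz":0},
  {"dx":0,"dy":0,"dz":1,"rx":0,"ry":0,"rz":0},
  {"dx":0,"dy":0,"dz":1,"rx":0,"ry":0,"rz":0},
  {"dx":0,"dy":0,"dz":1,"rx":0,"ry":0,"rz":0},
  {"dx":0,"dy":0,"dz":0.8,"rx":0,"ry":0,"rz":0},
], claw=62)

```text
t: 71.8
tcp_pos: [0.4766, 0.4054, 0.2103]
tool_rot: [0.119, 0.993, 0.001, 0.001]
force: [0.0, 0.4, -0.2]
finger_gap: 0.621
gripper_force: 0.0
```

Emit:
move_arm([
  {"dx":0.1224,"dy":-0.995,"dz":0,"rx":0,"ry":0,"rz":-0.1414},
  {"dx":0.1224,"dy":-0.995,"dz":0,"rx":0,"ry":0,"rz":-0.1414},
  {"dx":0.1224,"dy":-0.995,"dz":0,"rx":0,"ry":0,"rz":-0.1414},
  {"dx":0.1224,"dy":-0.995,"dz":0,"rx":0,"ry":0,"rz":-0.1414},
  {"dx":0.1224,"dy":-0.995,"dz":0,"rx":0,"ry":0,"rz":-0.1414},
  {"dx":0.1224,"dy":-0.995,"dz":0,"rx":0,"ry":0,"rz":-0.1414},
  {"dx":0.1224,"dy":-0.995,"dz":0,"rx":0,"ry":0,"rz":-0.1414},
  {"dx":0.1224,"dy":-0.995,"dz":0,"rx":0,"ry":0,"rz":-0.1414},
  {"dx":0.1224,"dy":-0.995,"dz":0,"rx":0,"ry":0,"rz":-0.1414},
  {"dx":0.1224,"dy":-0.995,"dz":0,"rx":0,"ry":0,"rz":-0.1414},
])

```text
t: 73.05
tcp_pos: [0.5072, 0.1557, 0.2091]
tool_rot: [0.471, 0.882, 0.0, 0.001]
force: [-0.2, -0.2, -0.2]
finger_gap: 0.622
gripper_force: 0.0
```

```bash
python3 snap.py s10 CF
```

```text
C corr 0.996
F corr 0.996
[0.5077 0.1531 0.2091]
```

Emit:
move_arm([
  {"dx":0.1224,"dy":-0.995,"dz":0,"rx":0,"ry":0,"rz":-0.1414},
  {"dx":0.1224,"dy":-0.995,"dz":0,"rx":0,"ry":0,"rz":-0.1414},
  {"dx":0.1224,"dy":-0.995,"dz":0,"rx":0,"ry":0,"rz":-0.1414},
  {"dx":0.1224,"dy":-0.995,"dz":0,"rx":0,"ry":0,"rz":-0.1414},
  {"dx":0.1224,"dy":-0.995,"dz":0,"rx":0,"ry":0,"rz":-0.1414},
  {"dx":0.1224,"dy":-0.995,"dz":0,"rx":0,"ry":0,"rz":-0.1414},
  {"dx":0.1224,"dy":-0.995,"dz":0,"rx":0,"ry":0,"rz":-0.1414},
  {"dx":0.1224,"dy":-0.995,"dz":0,"rx":0,"ry":0,"rz":-0.1414},
  {"dx":0.1224,"dy":-0.995,"dz":0,"rx":0,"ry":0,"rz":-0.1414},
  {"dx":0.1224,"dy":-0.995,"dz":0,"rx":0,"ry":0,"rz":-0.1414},
])

```text
t: 74.35
tcp_pos: [0.5378, -0.0928, 0.209]
tool_rot: [0.758, 0.652, 0.0, 0.0]
force: [-0.0, -0.0, 0.4]
finger_gap: 0.617
gripper_force: 0.0
```

Emit:
move_arm([
  {"dx":0.1224,"dy":-0.995,"dz":0,"rx":0,"ry":0,"rz":-0.1414},
  {"dx":0.1224,"dy":-0.995,"dz":0,"rx":0,"ry":0,"rz":-0.1414},
  {"dx":0.1224,"dy":-0.995,"dz":0,"rx":0,"ry":0,"rz":-0.1414},
  {"dx":0.1224,"dy":-0.995,"dz":0,"rx":0,"ry":0,"rz":-0.1414},
  {"dx":0.1224,"dy":-0.995,"dz":0,"rx":0,"ry":0,"rz":-0.1414},
  {"dx":0.1224,"dy":-0.995,"dz":0,"rx":0,"ry":0,"rz":-0.1414},
  {"dx":0.1224,"dy":-0.995,"dz":0,"rx":0,"ry":0,"rz":-0.1414},
  {"dx":0.1224,"dy":-0.995,"dz":0,"rx":0,"ry":0,"rz":-0.1414},
  {"dx":0.1224,"dy":-0.995,"dz":0,"rx":0,"ry":0,"rz":-0.1414},
  {"dx":0.1224,"dy":-0.995,"dz":0,"rx":0,"ry":0,"rz":-0.1414},
])

```text
t: 75.6
tcp_pos: [0.5683, -0.3421, 0.2086]
tool_rot: [0.943, 0.333, 0.0, 0.0]
force: [0.2, 0.1, -0.3]
finger_gap: 0.62
gripper_force: 0.0
```

Emit:
move_arm([
  {"dx":0,"dy":0,"dz":-0.8,"rx":0,"ry":0,"rz":0},
  {"dx":0,"dy":0,"dz":-0.8,"rx":0,"ry":0,"rz":0},
  {"dx":0,"dy":0,"dz":-0.8,"rx":0,"ry":0,"rz":0},
  {"dx":0,"dy":0,"dz":-0.8,"rx":0,"ry":0,"rz":0},
  {"dx":0,"dy":0,"dz":-0.8,"rx":0,"ry":0,"rz":0},
  {"dx":0,"dy":0,"dz":-0.8,"rx":0,"ry":0,"rz":0},
  {"dx":0,"dy":0,"dz":0,"rx":0,"ry":0,"rz":0},
  {"dx":0,"dy":0,"dz":0,"rx":0,"ry":0,"rz":0},
  {"dx":0,"dy":0,"dz":0,"rx":0,"ry":0,"rz":0},
  {"dx":0,"dy":0,"dz":0,"rx":0,"ry":0,"rz":0},
])

```text
t: 76.85
tcp_pos: [0.5685, -0.3413, 0.0892]
tool_rot: [0.942, 0.334, 0.0, 0.001]
force: [-0.3, 0.7, 0.9]
finger_gap: 0.619
gripper_force: 0.0
```

```bash
python3 snap.py s11 F; python3 - <<'E'
import cv2
im=cv2.imread('pics/raw_s11.png')
c=cv2.resize(im[140:230,75:165],None,fx=6,fy=6,interpolation=cv2.INTER_CUBIC)
cv2.imwrite('pics/pad11.png',c)
E
```

```text
F corr -0.068
[ 0.5685 -0.3412  0.0891]
```

View pics/pad11.png

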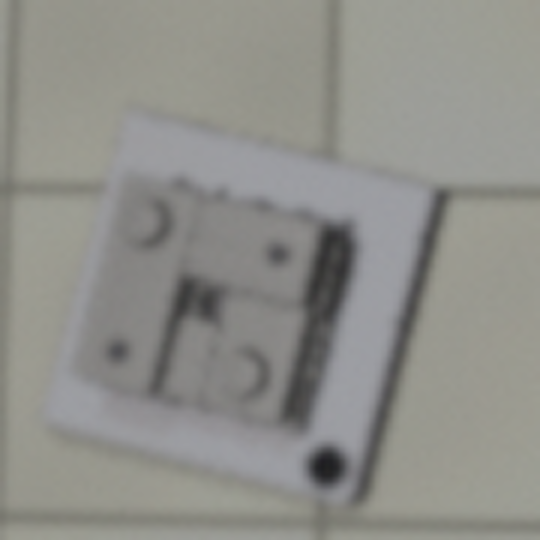

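The fourth foot is on, with its stud at (147,223) and holes at (278,254) and (118,350). I'll check its pose and descend on C.

```bash
python3 - <<'E'
from h import *
q=lambda c:fr(c,6,(75,140))
p,e=fitfeet([[q(c) for c in[(147,223),(278,254),(118,350)]]],.078)[0];print(p,np.degrees(p[2]),e)
E
```

```text
[0.47432343 0.37489788 2.89512814] 165.87862358731869 0.0010573405882288458
```

Emit:
move_arm([
  {"dx":0,"dy":0,"dz":-0.6,"rx":0,"ry":0,"rz":0},
  {"dx":0,"dy":0,"dz":-0.6,"rx":0,"ry":0,"rz":0},
  {"dx":0,"dy":0,"dz":-0.6,"rx":0,"ry":0,"rz":0},
  {"dx":0,"dy":0,"dz":-0.6,"rx":0,"ry":0,"rz":0},
  {"dx":0,"dy":0,"dz":-0.4,"rx":0,"ry":0,"rz":0},
  {"dx":0,"dy":0,"dz":-0.3,"rx":0,"ry":0,"rz":0},
  {"dx":0,"dy":0,"dz":-0.15,"rx":0,"ry":0,"rz":0},
  {"dx":0,"dy":0,"dz":-0.1,"rx":0,"ry":0,"rz":0},
  {"dx":0,"dy":0,"dz":0,"rx":0,"ry":0,"rz":0},
  {"dx":0,"dy":0,"dz":0,"rx":0,"ry":0,"rz":0},
])

```text
t: 78.15
tcp_pos: [0.5684, -0.3412, 0.005]
tool_rot: [0.942, 0.334, 0.0, 0.0]
force: [-0.3, 0.4, 0.3]
finger_gap: 0.62
gripper_force: 0.0
```

Emit:
move_arm([
  {"dx":0,"dy":0,"dz":0,"rx":0,"ry":0,"rz":0},
  {"dx":0,"dy":0,"dz":0,"rx":0,"ry":0,"rz":0},
  {"dx":0,"dy":0,"dz":0,"rx":0,"ry":0,"rz":0},
  {"dx":0,"dy":0,"dz":0,"rx":0,"ry":0,"rz":0},
  {"dx":0,"dy":0,"dz":0,"rx":0,"ry":0,"rz":0},
  {"dx":0,"dy":0,"dz":0,"rx":0,"ry":0,"rz":0},
  {"dx":0,"dy":0,"dz":0,"rx":0,"ry":0,"rz":0},
  {"dx":0,"dy":0,"dz":0,"rx":0,"ry":0,"rz":0},
  {"dx":0,"dy":0,"dz":0,"rx":0,"ry":0,"rz":0},
  {"dx":0,"dy":0,"dz":0,"rx":0,"ry":0,"rz":0},
], claw=20)

```text
t: 79.4
tcp_pos: [0.5686, -0.3413, 0.0055]
tool_rot: [0.942, 0.334, 0.0, 0.001]
force: [-0.5, 0.6, 6.3]
finger_gap: 0.392
gripper_force: 80.5
```

Emit:
move_arm([
  {"dx":0,"dy":0,"dz":0.5,"rx":0,"ry":0,"rz":0},
  {"dx":0,"dy":0,"dz":0.9,"rx":0,"ry":0,"rz":0},
  {"dx":0,"dy":0,"dz":0.9,"rx":0,"ry":0,"rz":0},
  {"dx":0,"dy":0,"dz":0.9,"rx":0,"ry":0,"rz":0},
  {"dx":0,"dy":0,"dz":0.9,"rx":0,"ry":0,"rz":0},
  {"dx":0,"dy":0,"dz":0.9,"rx":0,"ry":0,"rz":0},
  {"dx":0,"dy":0,"dz":0.9,"rx":0,"ry":0,"rz":0},
  {"dx":0,"dy":0,"dz":0.9,"rx":0,"ry":0,"rz":0},
  {"dx":0,"dy":0,"dz":0.9,"rx":0,"ry":0,"rz":0},
  {"dx":0,"dy":0,"dz":0.9,"rx":0,"ry":0,"rz":0},
])

```text
t: 80.65
tcp_pos: [0.5674, -0.3404, 0.2198]
tool_rot: [0.942, 0.334, -0.0, -0.001]
force: [-0.2, -1.1, -2.5]
finger_gap: 0.394
gripper_force: 79.8
```

Emit:
move_arm([
  {"dx":-0.155,"dy":0.978,"dz":0,"rx":0,"ry":0,"rz":0.0413},
  {"dx":-0.155,"dy":0.978,"dz":0,"rx":0,"ry":0,"rz":0.0413},
  {"dx":-0.155,"dy":0.978,"dz":0,"rx":0,"ry":0,"rz":0.0413},
  {"dx":-0.155,"dy":0.978,"dz":0,"rx":0,"ry":0,"rz":0.0413},
  {"dx":-0.155,"dy":0.978,"dz":0,"rx":0,"ry":0,"rz":0.0413},
  {"dx":-0.155,"dy":0.978,"dz":0,"rx":0,"ry":0,"rz":0.0413},
  {"dx":-0.155,"dy":0.978,"dz":0,"rx":0,"ry":0,"rz":0.0413},
  {"dx":-0.155,"dy":0.978,"dz":0,"rx":0,"ry":0,"rz":0.0413},
  {"dx":-0.155,"dy":0.978,"dz":0,"rx":0,"ry":0,"rz":0.0413},
  {"dx":-0.155,"dy":0.978,"dz":0,"rx":0,"ry":0,"rz":0.0413},
])

```text
t: 81.9
tcp_pos: [0.5292, -0.0949, 0.2197]
tool_rot: [0.901, 0.435, 0.0, 0.0]
force: [1.0, -0.3, -2.4]
finger_gap: 0.391
gripper_force: 79.9
```

Emit:
move_arm([
  {"dx":-0.155,"dy":0.978,"dz":0,"rx":0,"ry":0,"rz":0.0413},
  {"dx":-0.155,"dy":0.978,"dz":0,"rx":0,"ry":0,"rz":0.0413},
  {"dx":-0.155,"dy":0.978,"dz":0,"rx":0,"ry":0,"rz":0.0413},
  {"dx":-0.155,"dy":0.978,"dz":0,"rx":0,"ry":0,"rz":0.0413},
  {"dx":-0.155,"dy":0.978,"dz":0,"rx":0,"ry":0,"rz":0.0413},
  {"dx":-0.155,"dy":0.978,"dz":0,"rx":0,"ry":0,"rz":0.0413},
  {"dx":-0.155,"dy":0.978,"dz":0,"rx":0,"ry":0,"rz":0.0413},
  {"dx":-0.155,"dy":0.978,"dz":0,"rx":0,"ry":0,"rz":0.0413},
  {"dx":-0.155,"dy":0.978,"dz":0,"rx":0,"ry":0,"rz":0.0413},
  {"dx":-0.155,"dy":0.978,"dz":0,"rx":0,"ry":0,"rz":0.0413},
])

```text
t: 83.15
tcp_pos: [0.4901, 0.1495, 0.2197]
tool_rot: [0.848, 0.529, 0.0, 0.0]
force: [-0.4, -0.1, -2.5]
finger_gap: 0.395
gripper_force: 79.8
```

Emit:
move_arm([
  {"dx":-0.155,"dy":0.978,"dz":0,"rx":0,"ry":0,"rz":0.0413},
  {"dx":-0.155,"dy":0.978,"dz":0,"rx":0,"ry":0,"rz":0.0413},
  {"dx":-0.155,"dy":0.978,"dz":0,"rx":0,"ry":0,"rz":0.0413},
  {"dx":-0.155,"dy":0.978,"dz":0,"rx":0,"ry":0,"rz":0.0413},
  {"dx":-0.155,"dy":0.978,"dz":0,"rx":0,"ry":0,"rz":0.0413},
  {"dx":-0.155,"dy":0.978,"dz":0,"rx":0,"ry":0,"rz":0.0413},
  {"dx":-0.155,"dy":0.978,"dz":0,"rx":0,"ry":0,"rz":0.0413},
  {"dx":-0.155,"dy":0.978,"dz":0,"rx":0,"ry":0,"rz":0.0413},
  {"dx":-0.155,"dy":0.978,"dz":0,"rx":0,"ry":0,"rz":0.0413},
  {"dx":-0.155,"dy":0.978,"dz":0,"rx":0,"ry":0,"rz":0.0413},
])

```text
t: 84.4
tcp_pos: [0.4509, 0.3938, 0.2195]
tool_rot: [0.786, 0.618, 0.0, 0.0]
force: [0.5, 0.1, -2.3]
finger_gap: 0.395
gripper_force: 79.8
```

Emit:
move_arm([
  {"dx":0,"dy":0,"dz":-0.6,"rx":0,"ry":0,"rz":0},
  {"dx":0,"dy":0,"dz":-0.6,"rx":0,"ry":0,"rz":0},
  {"dx":0,"dy":0,"dz":-0.6,"rx":0,"ry":0,"rz":0},
  {"dx":0,"dy":0,"dz":-0.6,"rx":0,"ry":0,"rz":0},
  {"dx":0,"dy":0,"dz":-0.6,"rx":0,"ry":0,"rz":0},
  {"dx":0,"dy":0,"dz":-0.6,"rx":0,"ry":0,"rz":0},
  {"dx":0,"dy":0,"dz":-0.2,"rx":0,"ry":0,"rz":0},
  {"dx":0,"dy":0,"dz":0,"rx":0,"ry":0,"rz":0},
  {"dx":0,"dy":0,"dz":0,"rx":0,"ry":0,"rz":0},
  {"dx":0,"dy":0,"dz":0,"rx":0,"ry":0,"rz":0},
])

```text
t: 85.65
tcp_pos: [0.4523, 0.3928, 0.1252]
tool_rot: [0.787, 0.617, 0.001, 0.0]
force: [-0.2, 0.2, -2.1]
finger_gap: 0.394
gripper_force: 79.9
```

```bash
python3 snap.py s12 F
```

```text
F corr 0.996
[0.4522 0.3927 0.1252]
```

Dropping 25.6 mm to contact at about 0.0996.

Emit:
move_arm([
  {"dx":0,"dy":-0.02,"dz":-0.35,"rx":0,"ry":0,"rz":0},
  {"dx":0,"dy":0,"dz":-0.3,"rx":0,"ry":0,"rz":0},
  {"dx":0,"dy":0,"dz":-0.17,"rx":0,"ry":0,"rz":0},
  {"dx":0,"dy":0,"dz":-0.1,"rx":0,"ry":0,"rz":0},
  {"dx":0,"dy":0,"dz":-0.07,"rx":0,"ry":0,"rz":0},
  {"dx":0,"dy":0,"dz":-0.06,"rx":0,"ry":0,"rz":0},
  {"dx":0,"dy":0,"dz":-0.02,"rx":0,"ry":0,"rz":0},
  {"dx":0,"dy":0,"dz":0,"rx":0,"ry":0,"rz":0},
  {"dx":0,"dy":0,"dz":0,"rx":0,"ry":0,"rz":0},
  {"dx":0,"dy":0,"dz":0,"rx":0,"ry":0,"rz":0},
])

```text
t: 86.95
tcp_pos: [0.4519, 0.392, 0.0994]
tool_rot: [0.787, 0.617, 0.0, 0.0]
force: [-2.5, -1.6, 6.1]
finger_gap: 0.393
gripper_force: 80.9
```

Emit:
move_arm([
  {"dx":0,"dy":0,"dz":0,"rx":0,"ry":0,"rz":0},
  {"dx":0,"dy":0,"dz":0,"rx":0,"ry":0,"rz":0},
  {"dx":0,"dy":0,"dz":0,"rx":0,"ry":0,"rz":0},
  {"dx":0,"dy":0,"dz":0,"rx":0,"ry":0,"rz":0},
  {"dx":0,"dy":0,"dz":0.4,"rx":0,"ry":0,"rz":0},
  {"dx":0,"dy":0,"dz":0.8,"rx":0,"ry":0,"rz":0},
  {"dx":0,"dy":0,"dz":1,"rx":0,"ry":0,"rz":0},
  {"dx":0,"dy":0,"dz":1,"rx":0,"ry":0,"rz":0},
  {"dx":0,"dy":0,"dz":0.8,"rx":0,"ry":0,"rz":0},
  {"dx":0,"dy":0,"dz":0.4,"rx":0,"ry":0,"rz":0},
], claw=62)

```text
t: 88.2
tcp_pos: [0.4524, 0.3924, 0.2097]
tool_rot: [0.787, 0.617, 0.001, 0.0]
force: [-0.7, -0.1, 0.1]
finger_gap: 0.617
gripper_force: 0.0
```

Emit:
move_arm([
  {"dx":0.026,"dy":-0.987,"dz":0,"rx":0,"ry":0,"rz":0.0292},
  {"dx":0.026,"dy":-0.987,"dz":0,"rx":0,"ry":0,"rz":0.0292},
  {"dx":0.026,"dy":-0.987,"dz":0,"rx":0,"ry":0,"rz":0.0292},
  {"dx":0.026,"dy":-0.987,"dz":0,"rx":0,"ry":0,"rz":0.0292},
  {"dx":0.026,"dy":-0.987,"dz":0,"rx":0,"ry":0,"rz":0.0292},
  {"dx":0.026,"dy":-0.987,"dz":0,"rx":0,"ry":0,"rz":0.0292},
  {"dx":0.026,"dy":-0.987,"dz":0,"rx":0,"ry":0,"rz":0.0292},
  {"dx":0.026,"dy":-0.987,"dz":0,"rx":0,"ry":0,"rz":0.0292},
  {"dx":0.026,"dy":-0.987,"dz":0,"rx":0,"ry":0,"rz":0.0292},
  {"dx":0.026,"dy":-0.987,"dz":0,"rx":0,"ry":0,"rz":0.0292},
])

```text
t: 89.45
tcp_pos: [0.4581, 0.1444, 0.2077]
tool_rot: [0.737, 0.676, -0.0, -0.0]
force: [0.5, 0.3, -0.7]
finger_gap: 0.617
gripper_force: 0.0
```

```bash
python3 snap.py s13 F
```

```text
F corr 0.996
[0.4582 0.1422 0.2077]
```

Emit:
move_arm([
  {"dx":0.026,"dy":-0.987,"dz":0,"rx":0,"ry":0,"rz":0.0292},
  {"dx":0.026,"dy":-0.987,"dz":0,"rx":0,"ry":0,"rz":0.0292},
  {"dx":0.026,"dy":-0.987,"dz":0,"rx":0,"ry":0,"rz":0.0292},
  {"dx":0.026,"dy":-0.987,"dz":0,"rx":0,"ry":0,"rz":0.0292},
  {"dx":0.026,"dy":-0.987,"dz":0,"rx":0,"ry":0,"rz":0.0292},
  {"dx":0.026,"dy":-0.987,"dz":0,"rx":0,"ry":0,"rz":0.0292},
  {"dx":0.026,"dy":-0.987,"dz":0,"rx":0,"ry":0,"rz":0.0292},
  {"dx":0.026,"dy":-0.987,"dz":0,"rx":0,"ry":0,"rz":0.0292},
  {"dx":0.026,"dy":-0.987,"dz":0,"rx":0,"ry":0,"rz":0.0292},
  {"dx":0.026,"dy":-0.987,"dz":0,"rx":0,"ry":0,"rz":0.0292},
])

```text
t: 90.75
tcp_pos: [0.4648, -0.102, 0.2078]
tool_rot: [0.683, 0.73, 0.0, -0.0]
force: [0.1, 0.8, 0.1]
finger_gap: 0.62
gripper_force: 0.0
```

Emit:
move_arm([
  {"dx":0.026,"dy":-0.987,"dz":0,"rx":0,"ry":0,"rz":0.0292},
  {"dx":0.026,"dy":-0.987,"dz":0,"rx":0,"ry":0,"rz":0.0292},
  {"dx":0.026,"dy":-0.987,"dz":0,"rx":0,"ry":0,"rz":0.0292},
  {"dx":0.026,"dy":-0.987,"dz":0,"rx":0,"ry":0,"rz":0.0292},
  {"dx":0.026,"dy":-0.987,"dz":0,"rx":0,"ry":0,"rz":0.0292},
  {"dx":0.026,"dy":-0.987,"dz":0,"rx":0,"ry":0,"rz":0.0292},
  {"dx":0.026,"dy":-0.987,"dz":0,"rx":0,"ry":0,"rz":0.0292},
  {"dx":0.026,"dy":-0.987,"dz":0,"rx":0,"ry":0,"rz":0.0292},
  {"dx":0.026,"dy":-0.987,"dz":0,"rx":0,"ry":0,"rz":0.0292},
  {"dx":0.026,"dy":-0.987,"dz":0,"rx":0,"ry":0,"rz":0.0292},
])

```text
t: 92.0
tcp_pos: [0.4715, -0.3486, 0.2076]
tool_rot: [0.626, 0.78, 0.0, -0.0]
force: [0.2, -0.0, -1.1]
finger_gap: 0.616
gripper_force: 0.0
```

Emit:
move_arm([
  {"dx":0.026,"dy":-0.987,"dz":0,"rx":0,"ry":0,"rz":0.0292},
  {"dx":0.026,"dy":-0.987,"dz":0,"rx":0,"ry":0,"rz":0.0292},
  {"dx":0,"dy":0,"dz":-0.8,"rx":0,"ry":0,"rz":0},
  {"dx":0,"dy":0,"dz":-0.8,"rx":0,"ry":0,"rz":0},
  {"dx":0,"dy":0,"dz":-0.8,"rx":0,"ry":0,"rz":0},
  {"dx":0,"dy":0,"dz":-0.8,"rx":0,"ry":0,"rz":0},
  {"dx":0,"dy":0,"dz":-0.8,"rx":0,"ry":0,"rz":0},
  {"dx":0,"dy":0,"dz":-0.8,"rx":0,"ry":0,"rz":0},
  {"dx":0,"dy":0,"dz":0,"rx":0,"ry":0,"rz":0},
  {"dx":0,"dy":0,"dz":0,"rx":0,"ry":0,"rz":0},
])

```text
t: 93.25
tcp_pos: [0.4731, -0.3978, 0.0883]
tool_rot: [0.614, 0.789, -0.0, 0.0]
force: [-0.4, -0.1, 0.2]
finger_gap: 0.617
gripper_force: 0.0
```

Emit:
move_arm([
  {"dx":0,"dy":0,"dz":-0.6,"rx":0,"ry":0,"rz":0},
  {"dx":0,"dy":0,"dz":-0.6,"rx":0,"ry":0,"rz":0},
  {"dx":0,"dy":0,"dz":-0.6,"rx":0,"ry":0,"rz":0},
  {"dx":0,"dy":0,"dz":-0.6,"rx":0,"ry":0,"rz":0},
  {"dx":0,"dy":0,"dz":-0.4,"rx":0,"ry":0,"rz":0},
  {"dx":0,"dy":0,"dz":-0.3,"rx":0,"ry":0,"rz":0},
  {"dx":0,"dy":0,"dz":-0.13,"rx":0,"ry":0,"rz":0},
  {"dx":0,"dy":0,"dz":-0.1,"rx":0,"ry":0,"rz":0},
  {"dx":0,"dy":0,"dz":0,"rx":0,"ry":0,"rz":0},
  {"dx":0,"dy":0,"dz":0,"rx":0,"ry":0,"rz":0},
])

```text
t: 94.5
tcp_pos: [0.4729, -0.3978, 0.005]
tool_rot: [0.614, 0.789, -0.0, 0.0]
force: [0.2, -0.3, -0.9]
finger_gap: 0.619
gripper_force: 0.0
```

Emit:
move_arm([
  {"dx":0,"dy":0,"dz":0,"rx":0,"ry":0,"rz":0},
  {"dx":0,"dy":0,"dz":0,"rx":0,"ry":0,"rz":0},
  {"dx":0,"dy":0,"dz":0,"rx":0,"ry":0,"rz":0},
  {"dx":0,"dy":0,"dz":0,"rx":0,"ry":0,"rz":0},
  {"dx":0,"dy":0,"dz":0,"rx":0,"ry":0,"rz":0},
  {"dx":0,"dy":0,"dz":0,"rx":0,"ry":0,"rz":0},
  {"dx":0,"dy":0,"dz":0,"rx":0,"ry":0,"rz":0},
  {"dx":0,"dy":0,"dz":0,"rx":0,"ry":0,"rz":0},
  {"dx":0,"dy":0,"dz":0,"rx":0,"ry":0,"rz":0},
  {"dx":0,"dy":0,"dz":0,"rx":0,"ry":0,"rz":0},
], claw=20)

```text
t: 95.75
tcp_pos: [0.4731, -0.398, 0.0054]
tool_rot: [0.614, 0.789, -0.0, 0.001]
force: [0.2, 0.9, 6.2]
finger_gap: 0.396
gripper_force: 80.3
```

```bash
python3 snap.py s14 F; python3 - <<'E'
import cv2
im=cv2.imread('pics/raw_s14.png')
c=cv2.resize(im[140:230,75:165],None,fx=6,fy=6,interpolation=cv2.INTER_CUBIC)
cv2.imwrite('pics/pad14.png',c)
E
```

```text
F corr 0.04
[ 0.4731 -0.398   0.0054]
```

View pics/pad14.png

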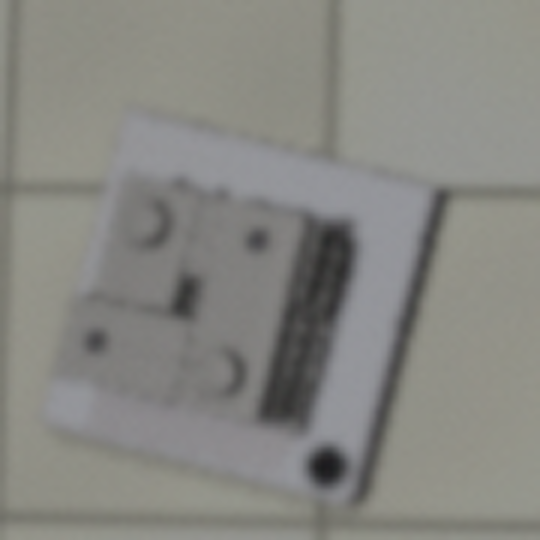

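The fifth foot is on and square (stud at (222,372)). Lifting the last one across.

Emit:
move_arm([
  {"dx":0,"dy":0,"dz":0.5,"rx":0,"ry":0,"rz":0},
  {"dx":0,"dy":0,"dz":0.95,"rx":0,"ry":0,"rz":0},
  {"dx":0,"dy":0,"dz":0.95,"rx":0,"ry":0,"rz":0},
  {"dx":0,"dy":0,"dz":0.95,"rx":0,"ry":0,"rz":0},
  {"dx":0,"dy":0,"dz":0.95,"rx":0,"ry":0,"rz":0},
  {"dx":0,"dy":0,"dz":0.95,"rx":0,"ry":0,"rz":0},
  {"dx":0,"dy":0,"dz":0.95,"rx":0,"ry":0,"rz":0},
  {"dx":0,"dy":0,"dz":0.95,"rx":0,"ry":0,"rz":0},
  {"dx":0,"dy":0,"dz":0.95,"rx":0,"ry":0,"rz":0},
  {"dx":0,"dy":0,"dz":0.95,"rx":0,"ry":0,"rz":0},
])

```text
t: 97.05
tcp_pos: [0.4722, -0.3971, 0.2314]
tool_rot: [0.614, 0.789, 0.0, -0.001]
force: [-0.0, -0.2, -2.4]
finger_gap: 0.394
gripper_force: 79.8
```

Emit:
move_arm([
  {"dx":0.035,"dy":0.952,"dz":0,"rx":0,"ry":0,"rz":-0.029},
  {"dx":0.035,"dy":0.952,"dz":0,"rx":0,"ry":0,"rz":-0.029},
  {"dx":0.035,"dy":0.952,"dz":0,"rx":0,"ry":0,"rz":-0.029},
  {"dx":0.035,"dy":0.952,"dz":0,"rx":0,"ry":0,"rz":-0.029},
  {"dx":0.035,"dy":0.952,"dz":0,"rx":0,"ry":0,"rz":-0.029},
  {"dx":0.035,"dy":0.952,"dz":0,"rx":0,"ry":0,"rz":-0.029},
  {"dx":0.035,"dy":0.952,"dz":0,"rx":0,"ry":0,"rz":-0.029},
  {"dx":0.035,"dy":0.952,"dz":0,"rx":0,"ry":0,"rz":-0.029},
  {"dx":0.035,"dy":0.952,"dz":0,"rx":0,"ry":0,"rz":-0.029},
  {"dx":0.035,"dy":0.952,"dz":0,"rx":0,"ry":0,"rz":-0.029},
])

```text
t: 98.3
tcp_pos: [0.4809, -0.1586, 0.2308]
tool_rot: [0.672, 0.74, -0.0, -0.0]
force: [-0.2, 0.8, -2.5]
finger_gap: 0.398
gripper_force: 79.7
```

Emit:
move_arm([
  {"dx":0.035,"dy":0.952,"dz":0,"rx":0,"ry":0,"rz":-0.029},
  {"dx":0.035,"dy":0.952,"dz":0,"rx":0,"ry":0,"rz":-0.029},
  {"dx":0.035,"dy":0.952,"dz":0,"rx":0,"ry":0,"rz":-0.029},
  {"dx":0.035,"dy":0.952,"dz":0,"rx":0,"ry":0,"rz":-0.029},
  {"dx":0.035,"dy":0.952,"dz":0,"rx":0,"ry":0,"rz":-0.029},
  {"dx":0.035,"dy":0.952,"dz":0,"rx":0,"ry":0,"rz":-0.029},
  {"dx":0.035,"dy":0.952,"dz":0,"rx":0,"ry":0,"rz":-0.029},
  {"dx":0.035,"dy":0.952,"dz":0,"rx":0,"ry":0,"rz":-0.029},
  {"dx":0.035,"dy":0.952,"dz":0,"rx":0,"ry":0,"rz":-0.029},
  {"dx":0.035,"dy":0.952,"dz":0,"rx":0,"ry":0,"rz":-0.029},
])

```text
t: 99.55
tcp_pos: [0.4896, 0.0791, 0.2309]
tool_rot: [0.726, 0.687, -0.0, -0.0]
force: [0.9, 1.2, -2.2]
finger_gap: 0.394
gripper_force: 79.7
```

Emit:
move_arm([
  {"dx":0.035,"dy":0.952,"dz":0,"rx":0,"ry":0,"rz":-0.029},
  {"dx":0.035,"dy":0.952,"dz":0,"rx":0,"ry":0,"rz":-0.029},
  {"dx":0.035,"dy":0.952,"dz":0,"rx":0,"ry":0,"rz":-0.029},
  {"dx":0.035,"dy":0.952,"dz":0,"rx":0,"ry":0,"rz":-0.029},
  {"dx":0.035,"dy":0.952,"dz":0,"rx":0,"ry":0,"rz":-0.029},
  {"dx":0.035,"dy":0.952,"dz":0,"rx":0,"ry":0,"rz":-0.029},
  {"dx":0.035,"dy":0.952,"dz":0,"rx":0,"ry":0,"rz":-0.029},
  {"dx":0.035,"dy":0.952,"dz":0,"rx":0,"ry":0,"rz":-0.029},
  {"dx":0.035,"dy":0.952,"dz":0,"rx":0,"ry":0,"rz":-0.029},
  {"dx":0.035,"dy":0.952,"dz":0,"rx":0,"ry":0,"rz":-0.029},
])

```text
t: 100.8
tcp_pos: [0.4983, 0.3168, 0.2307]
tool_rot: [0.776, 0.63, -0.001, -0.0]
force: [0.0, -0.1, -1.0]
finger_gap: 0.397
gripper_force: 79.7
```

Emit:
move_arm([
  {"dx":0.035,"dy":0.952,"dz":0,"rx":0,"ry":0,"rz":-0.029},
  {"dx":0.035,"dy":0.952,"dz":0,"rx":0,"ry":0,"rz":-0.029},
  {"dx":0,"dy":0,"dz":-0.6,"rx":0,"ry":0,"rz":0},
  {"dx":0,"dy":0,"dz":-0.6,"rx":0,"ry":0,"rz":0},
  {"dx":0,"dy":0,"dz":-0.6,"rx":0,"ry":0,"rz":0},
  {"dx":0,"dy":0,"dz":-0.6,"rx":0,"ry":0,"rz":0},
  {"dx":0,"dy":0,"dz":-0.6,"rx":0,"ry":0,"rz":0},
  {"dx":0,"dy":0,"dz":-0.4,"rx":0,"ry":0,"rz":0},
  {"dx":0,"dy":0,"dz":0,"rx":0,"ry":0,"rz":0},
  {"dx":0,"dy":0,"dz":0,"rx":0,"ry":0,"rz":0},
])

```text
t: 102.05
tcp_pos: [0.5011, 0.3643, 0.1462]
tool_rot: [0.786, 0.619, 0.001, 0.0]
force: [-0.5, -0.0, -1.9]
finger_gap: 0.392
gripper_force: 79.8
```

Emit:
move_arm([
  {"dx":0,"dy":-0.03,"dz":-0.4,"rx":0,"ry":0,"rz":0},
  {"dx":0,"dy":0,"dz":-0.35,"rx":0,"ry":0,"rz":0},
  {"dx":0,"dy":0,"dz":-0.2,"rx":0,"ry":0,"rz":0},
  {"dx":0,"dy":0,"dz":-0.12,"rx":0,"ry":0,"rz":0},
  {"dx":0,"dy":0,"dz":-0.08,"rx":0,"ry":0,"rz":0},
  {"dx":0,"dy":0,"dz":-0.06,"rx":0,"ry":0,"rz":0},
  {"dx":0,"dy":0,"dz":-0.04,"rx":0,"ry":0,"rz":0},
  {"dx":0,"dy":0,"dz":0,"rx":0,"ry":0,"rz":0},
  {"dx":0,"dy":0,"dz":0,"rx":0,"ry":0,"rz":0},
  {"dx":0,"dy":0,"dz":0,"rx":0,"ry":0,"rz":0},
])

```text
t: 103.3
tcp_pos: [0.5009, 0.3634, 0.1153]
tool_rot: [0.786, 0.619, 0.0, 0.0]
force: [-0.8, -0.9, 4.9]
finger_gap: 0.394
gripper_force: 80.7
```

Emit:
move_arm([
  {"dx":0,"dy":0,"dz":0,"rx":0,"ry":0,"rz":0},
  {"dx":0,"dy":0,"dz":0,"rx":0,"ry":0,"rz":0},
  {"dx":0,"dy":0,"dz":0,"rx":0,"ry":0,"rz":0},
  {"dx":0,"dy":0,"dz":0,"rx":0,"ry":0,"rz":0},
  {"dx":0,"dy":0,"dz":0.4,"rx":0,"ry":0,"rz":0},
  {"dx":0,"dy":0,"dz":0.8,"rx":0,"ry":0,"rz":0},
  {"dx":0,"dy":0,"dz":1,"rx":0,"ry":0,"rz":0},
  {"dx":0,"dy":0,"dz":1,"rx":0,"ry":0,"rz":0},
  {"dx":0,"dy":0,"dz":0.8,"rx":0,"ry":0,"rz":0},
  {"dx":0,"dy":0,"dz":0.4,"rx":0,"ry":0,"rz":0},
], claw=62)

```text
t: 104.55
tcp_pos: [0.5013, 0.3636, 0.2265]
tool_rot: [0.786, 0.619, 0.001, 0.0]
force: [-0.1, -0.7, 0.7]
finger_gap: 0.619
gripper_force: 0.0
```

Emit:
move_arm([
  {"dx":0.616,"dy":-0.976,"dz":0,"rx":0,"ry":0,"rz":-0.2547},
  {"dx":0.616,"dy":-0.976,"dz":0,"rx":0,"ry":0,"rz":-0.2547},
  {"dx":0.616,"dy":-0.976,"dz":0,"rx":0,"ry":0,"rz":-0.2547},
  {"dx":0.616,"dy":-0.976,"dz":0,"rx":0,"ry":0,"rz":-0.2547},
  {"dx":0.616,"dy":-0.976,"dz":0,"rx":0,"ry":0,"rz":-0.2547},
  {"dx":0.616,"dy":-0.976,"dz":0,"rx":0,"ry":0,"rz":-0.2547},
  {"dx":0.616,"dy":-0.976,"dz":0,"rx":0,"ry":0,"rz":-0.2547},
  {"dx":0.616,"dy":-0.976,"dz":0,"rx":0,"ry":0,"rz":-0.2547},
  {"dx":0.616,"dy":-0.976,"dz":0,"rx":0,"ry":0,"rz":-0.2547},
  {"dx":0.616,"dy":-0.976,"dz":0,"rx":0,"ry":0,"rz":-0.2547},
], claw=47)

```text
t: 105.8
tcp_pos: [0.6548, 0.1184, 0.2242]
tool_rot: [1.0, -0.002, -0.0, -0.0]
force: [0.2, -0.7, -0.4]
finger_gap: 0.469
gripper_force: 0.0
```

```bash
python3 - <<'E'
from station import cams
import cv2,numpy as np
t=cams.snapshot('top')[:,:,::-1];s=cams.snapshot('side')[:,:,::-1]
a=cv2.resize(t[140:230,75:165],(390,390),interpolation=cv2.INTER_CUBIC)
b=cv2.resize(s[70:200,100:230],(390,390),interpolation=cv2.INTER_CUBIC)
cv2.imwrite('pics/fin.png',np.hstack([a,b]))
E
```

```text
(no output)
```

View pics/fin.png

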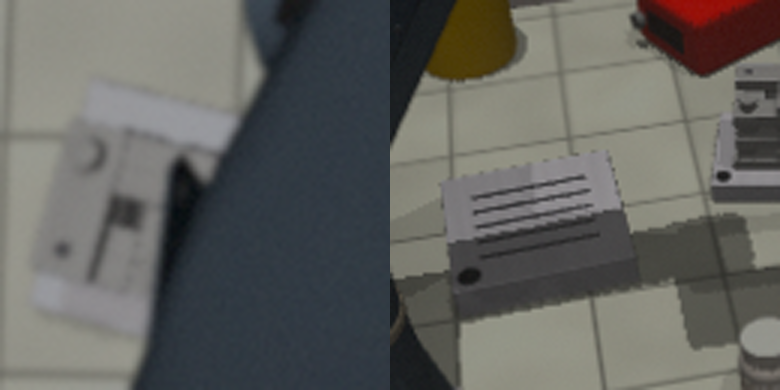

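The sixth foot is on, though partly hidden by the arm in this view. Next I open the valve to 45 degrees with the lever caged between the fingers.

Emit:
move_arm([
  {"dx":0,"dy":0.04,"dz":-0.5,"rx":0,"ry":0,"rz":0},
  {"dx":0,"dy":0,"dz":-0.6,"rx":0,"ry":0,"rz":0},
  {"dx":0,"dy":0,"dz":-0.6,"rx":0,"ry":0,"rz":0},
  {"dx":0,"dy":0,"dz":-0.6,"rx":0,"ry":0,"rz":0},
  {"dx":0,"dy":0,"dz":-0.6,"rx":0,"ry":0,"rz":0},
  {"dx":0,"dy":0,"dz":-0.6,"rx":0,"ry":0,"rz":0},
  {"dx":0,"dy":0,"dz":-0.6,"rx":0,"ry":0,"rz":0},
  {"dx":0,"dy":0,"dz":-0.6,"rx":0,"ry":0,"rz":0},
  {"dx":0,"dy":0,"dz":-0.3,"rx":0,"ry":0,"rz":0},
  {"dx":0,"dy":0,"dz":0,"rx":0,"ry":0,"rz":0},
])

```text
t: 107.15
tcp_pos: [0.6543, 0.1202, 0.0988]
tool_rot: [1.0, 0.0, -0.001, 0.0]
force: [0.0, 0.0, 0.2]
finger_gap: 0.472
gripper_force: 0.0
```

Emit:
move_arm([
  {"dx":-0.01,"dy":0.251,"dz":0,"rx":0,"ry":0,"rz":0.15},
  {"dx":-0.029,"dy":0.249,"dz":0,"rx":0,"ry":0,"rz":0.15},
  {"dx":-0.049,"dy":0.246,"dz":0,"rx":0,"ry":0,"rz":0.15},
  {"dx":-0.068,"dy":0.242,"dz":0,"rx":0,"ry":0,"rz":0.15},
  {"dx":-0.087,"dy":0.236,"dz":0,"rx":0,"ry":0,"rz":0.15},
  {"dx":-0.106,"dy":0.228,"dz":0,"rx":0,"ry":0,"rz":0.15},
  {"dx":-0.123,"dy":0.219,"dz":0,"rx":0,"ry":0,"rz":0.15},
  {"dx":-0.14,"dy":0.209,"dz":0,"rx":0,"ry":0,"rz":0.15},
  {"dx":-0.156,"dy":0.197,"dz":0,"rx":0,"ry":0,"rz":0.15},
  {"dx":-0.171,"dy":0.185,"dz":0,"rx":0,"ry":0,"rz":0.15},
])

```text
t: 108.4
tcp_pos: [0.6321, 0.1765, 0.1004]
tool_rot: [0.923, 0.384, 0.001, 0.001]
force: [-0.1, -2.4, -1.3]
finger_gap: 0.47
gripper_force: 0.7
```

Emit:
move_arm([
  {"dx":0,"dy":0,"dz":0,"rx":0,"ry":0,"rz":0},
  {"dx":0,"dy":0,"dz":0,"rx":0,"ry":0,"rz":0},
  {"dx":0,"dy":0,"dz":0,"rx":0,"ry":0,"rz":0},
  {"dx":0,"dy":0,"dz":0,"rx":0,"ry":0,"rz":0},
  {"dx":0,"dy":0,"dz":0,"rx":0,"ry":0,"rz":0},
  {"dx":0,"dy":0,"dz":0,"rx":0,"ry":0,"rz":0},
  {"dx":0,"dy":0,"dz":0,"rx":0,"ry":0,"rz":0},
  {"dx":0,"dy":0,"dz":0,"rx":0,"ry":0,"rz":0},
  {"dx":0,"dy":0,"dz":0,"rx":0,"ry":0,"rz":0},
  {"dx":0,"dy":0,"dz":0,"rx":0,"ry":0,"rz":0},
])

```text
t: 109.65
tcp_pos: [0.6312, 0.1768, 0.0995]
tool_rot: [0.924, 0.383, -0.0, -0.0]
force: [-0.8, 0.2, -0.1]
finger_gap: 0.474
gripper_force: 0.0
```

Emit:
move_arm([
  {"dx":0,"dy":0,"dz":0,"rx":0,"ry":0,"rz":0},
  {"dx":0,"dy":0,"dz":0,"rx":0,"ry":0,"rz":0},
  {"dx":0,"dy":0,"dz":0,"rx":0,"ry":0,"rz":0},
  {"dx":0,"dy":0,"dz":0,"rx":0,"ry":0,"rz":0},
  {"dx":0,"dy":0,"dz":0,"rx":0,"ry":0,"rz":0},
  {"dx":0,"dy":0,"dz":0,"rx":0,"ry":0,"rz":0},
  {"dx":0,"dy":0,"dz":0,"rx":0,"ry":0,"rz":0},
  {"dx":0,"dy":0,"dz":0,"rx":0,"ry":0,"rz":0},
  {"dx":0,"dy":0,"dz":0,"rx":0,"ry":0,"rz":0},
  {"dx":0,"dy":0,"dz":0,"rx":0,"ry":0,"rz":0},
], claw=0, newtons=20)

```text
t: 110.9
tcp_pos: [0.6323, 0.1767, 0.1001]
tool_rot: [0.924, 0.383, 0.001, 0.001]
force: [4.4, -2.1, 3.3]
finger_gap: 0.18
gripper_force: 24.2
```

Emit:
move_arm([
  {"dx":0,"dy":0,"dz":0,"rx":0,"ry":0,"rz":0},
  {"dx":0,"dy":0,"dz":0,"rx":0,"ry":0,"rz":0},
  {"dx":0,"dy":0,"dz":0,"rx":0,"ry":0,"rz":0},
  {"dx":0,"dy":0,"dz":0,"rx":0,"ry":0,"rz":0},
  {"dx":0,"dy":0,"dz":0.5,"rx":0,"ry":0,"rz":0},
  {"dx":0,"dy":0,"dz":1,"rx":0,"ry":0,"rz":0},
  {"dx":0,"dy":0,"dz":1,"rx":0,"ry":0,"rz":0},
  {"dx":0,"dy":0,"dz":1,"rx":0,"ry":0,"rz":0},
  {"dx":0,"dy":0,"dz":1,"rx":0,"ry":0,"rz":0},
  {"dx":0,"dy":0,"dz":0.5,"rx":0,"ry":0,"rz":0},
], claw=47)

```text
t: 112.15
tcp_pos: [0.632, 0.1769, 0.2272]
tool_rot: [0.924, 0.383, 0.002, 0.0]
force: [0.9, 0.0, -0.9]
finger_gap: 0.47
gripper_force: 0.0
```

Emit:
move_arm([
  {"dx":-0.3,"dy":-1,"dz":0,"rx":0,"ry":0,"rz":0},
  {"dx":-0.3,"dy":-1,"dz":0,"rx":0,"ry":0,"rz":0},
  {"dx":-0.3,"dy":-1,"dz":0,"rx":0,"ry":0,"rz":0},
  {"dx":-0.3,"dy":-1,"dz":0,"rx":0,"ry":0,"rz":0},
  {"dx":-0.3,"dy":-1,"dz":0,"rx":0,"ry":0,"rz":0},
  {"dx":-0.3,"dy":-1,"dz":0,"rx":0,"ry":0,"rz":0},
  {"dx":-0.3,"dy":-1,"dz":0,"rx":0,"ry":0,"rz":0},
  {"dx":-0.3,"dy":-1,"dz":0,"rx":0,"ry":0,"rz":0},
  {"dx":-0.3,"dy":-1,"dz":0,"rx":0,"ry":0,"rz":0},
  {"dx":-0.3,"dy":-1,"dz":0,"rx":0,"ry":0,"rz":0},
])

```text
t: 113.4
tcp_pos: [0.5557, -0.0739, 0.2246]
tool_rot: [0.924, 0.383, -0.0, -0.0]
force: [0.0, -0.1, 0.4]
finger_gap: 0.471
gripper_force: 0.0
```

Emit:
move_arm([
  {"dx":-0.3,"dy":-1,"dz":0,"rx":0,"ry":0,"rz":0},
  {"dx":-0.3,"dy":-1,"dz":0,"rx":0,"ry":0,"rz":0},
  {"dx":-0.3,"dy":-1,"dz":0,"rx":0,"ry":0,"rz":0},
  {"dx":-0.3,"dy":-1,"dz":0,"rx":0,"ry":0,"rz":0},
  {"dx":0,"dy":-1,"dz":0,"rx":0,"ry":0,"rz":0},
  {"dx":0,"dy":-1,"dz":0,"rx":0,"ry":0,"rz":0},
  {"dx":0,"dy":0,"dz":0,"rx":0,"ry":0,"rz":0},
  {"dx":0,"dy":0,"dz":0,"rx":0,"ry":0,"rz":0},
  {"dx":0,"dy":0,"dz":0,"rx":0,"ry":0,"rz":0},
  {"dx":0,"dy":0,"dz":0,"rx":0,"ry":0,"rz":0},
])

```text
t: 114.65
tcp_pos: [0.5262, -0.2223, 0.2246]
tool_rot: [0.924, 0.383, -0.0, -0.0]
force: [0.1, -1.0, -0.2]
finger_gap: 0.469
gripper_force: 0.0
```

```bash
python3 - <<'E'
from station import cams
import cv2
t=cams.snapshot('top')[:,:,::-1]
c=cv2.resize(t[110:230,75:240],None,fx=4.8,fy=4.8,interpolation=cv2.INTER_CUBIC)
cv2.imwrite('pics/fin2.png',cv2.convertScaleAbs(c,alpha=1.2))
E
```

```text
(no output)
```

View pics/fin2.png

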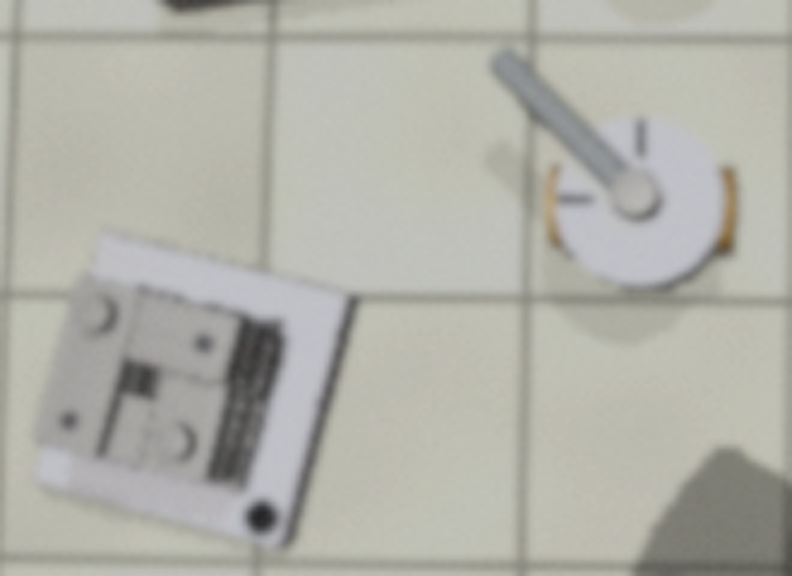

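The pile of six is square on the block, and the lever runs from (634,192) to (505,60), lying on the 45-degree mark. Handing in.

```bash
python3 -c "
from station import order;print(order.sign_off())"
```

```text
the job is handed in; nothing more can be done
None
```

I shut the valve fully, piled all six feet on the drying block with their studs alternating, opened the valve to its 45° mark and handed the job in at about 115 s; the feet I measured lay within about 3–4 mm of the block's centre.

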